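Open the dial-locked camp food box

ROBOT

A 6-joint arm with a two-finger parallel gripper is mounted at the origin on the work surface. World frame = base frame: x ahead of the robot, y to its left, z up, the work surface at z = 0. Lengths are in mm, angles in rad, forces in N, time in s.
With the tool pointing down it reaches from about 350 to 775 mm from the base axis. Payload 5.5 kg.
Tool frame: the origin (TCP) lies at the very end of the fingers, on their centre line; the grasp point (between the pads) lies 19 mm behind it; y points along the fingers, z is the direction in which the jaws open and shut, and the axes are right-handed (so a half turn about y gives the same grasp; the last joint's range is limited). The gripper opens to 85 mm and grips with 20 to 120 N. Pads are 22 mm wide; open, the fingers measure 114 mm over their backs; the gripper's body (76 mm by 85 mm) begins 54 mm behind the grasp point. The pads swing forward as they close: fully open they stand 13 mm farther back than shut.
Start: joints at [0.996, 0.313, 0.046, 1.304, 0, 1.431], TCP at [242.236, 521.53, 231.323] pointing down, gripper open.
Joint ranges: [-2.76, 2.76], [-0.86, 1.69], [-1.03, 1.26], [-2.2, 2.34], [-1.47, 1.5], [-3.14, 3.14]. Speed limits (rad/s): [2.57, 2.57, 3.14, 3.14, 3.14, 3.14].

INTERFACE

Orientations are given as a unit quaternion [w, x, y, z].
In Python, from cell import manip, optics gives the robot as it stands.
- The arm moves only by the tool jog_arm, never from a script. Its argument "increments" is one flat list of numbers, 7 for each row, row after row: the shift along the tool's x, y, z each as a share of 10 cm, from -1 to 1, then the turn, a rotation vector about the tool's x, y, z each as a share of 45 degrees, from -1 to 1, then the opening, from 0 (shut) to 1 (fully open). A call has exactly 8 rows; each row is the pose to reach, as a shift and turn from the pose commanded when the call began, along the tool's axes at that moment; what a row does not reach only later rows make up. A row lasts 1/12 s, in which the tool goes at most 41.7 mm and 7.16 degrees, less where a joint would pass 70% of its speed; a pose out of reach is approached as far as the arm can. A call with a number of a shift or a turn outside -1 to 1 is refused whole. A call with a gripper value outside its range is refused whole. The fingers move at their own pace and stop on an object; "newtons" is the grip in N (left out, the last holds). Time passes only in rows, so rows that repeat a pose let the fingers close, or fill a call up. It gives the time, the measured TCP pose, the force and the opening at its end, in the units of the state.
- manip.get_state(): the state, without advancing time (a new reading comes with each control period).
- optics.snapshot(name): name is "side" or "top"; returns (picture, depth): 400x640x3 uint8, red, green, blue; 400x640 float32, mm along the optical axis (not along the pixel's ray), 0 where there is no reading.
- optics.calibration(name): a dict with "camera_matrix" (3x3 intrinsics, pixels), "rvec" (rotation vector, rad) and "tvec" (3), from world to camera coordinates, as OpenCV has them. Camera axes: x right, y down, z forward; pixel columns grow to the right and rows downward; lengths in mm; the calibration is good to about 2 mm. A picture is of the moment at which its call begins. calibration takes no time and is no camera call.
- manip.sign_off(): hands the job in, once; it reports no verdict.
The state is a dict: "clock": time; "joint_positions": joint angles; "qd": joint speeds; "joint_torque": joint torques, N m; "ee_pos": TCP position; "tcp_rot": TCP orientation; "ft_force": force on the tool from outside, world axes, zero at the start; "ft_torque": the same for the moment, N m; "opening": opening from 0.0 (shut) to 1.0 (fully open).
Only numpy, scipy, OpenCV 4.12 (cv2) and the standard library are available. Lean on these libraries where they do the work, as an engineer would, in place of code of your own. Each camera call takes 0.05 s, during which the arm holds its last target.

TASK

Unlock the camp food box: turn the left dial to 3 and the right dial to 6. The lock is worn, so it may open a little before or after the number: near it, turn on slowly until you feel the dial catch and stop there, never forcing it against the catch. Then slide the lid fully open towards you by its handle, gently, and let go, leaving the other things on the table and the jar on the box undisturbed.

Things in the scene. Friction and masses are not known exactly. Their poses are not given: they have to be found in the camera images.
- dial_left_grip (a point): Centre of the left dial's finger bar (robot's left, box's +y side): black bar 46 long, 14 thick, 32 tall, centred on this point, on a grey disc 54 across, 8 high; the deck surface is 24 below this point. Turns about the vertical line through it. x axis along the bar to the orange pointer end, z up. Numbers 1-8 on the deck around it, clockwise from above; 1 is on the far side (box's +x).
- dial_left (a joint): Left pointer angle in rad, clockwise from above, 0 at number 1, 0.785 per number: 3 is 1.571. Range -0.1 to 5.6. Starts between 4 and 5 (2.3 to 2.85): turn anticlockwise to 3. Turns freely at 0.03 to 0.1 N m until its hidden catch drops in (see lockcase), up to 0.26 rad before or after the number.
- dial_right_grip (a point): The same point of the right dial (the box's -y side), same shape, axes and number ring. The two dials' axes are 164 apart along the box's y.
- dial_right (a joint): Right pointer angle, as for the left: 6 is 3.927. Starts between 4 and 5 (2.65 to 3.2): turn clockwise to 6. Same hidden catch, up to 0.26 rad before or after the number.
- lid_handle (a point): Centre of the lid's handle, a dark steel bar 80 long (its y), 12 thick (its x), 26 tall: top 13 above this point, foot 13 below it on a 3 thick strip on the plywood lid (136 by 336, 8 thick). x points to the rear of the box, y to its left. The dials' axes are 111 behind it and 82 to either side.
- lid (a joint): How far the lid has slid open, in m: 0 shut, 0.085 fully open at its stop; slides level along the -x of lid_handle, towards the robot. About 3 N to move, no spring. While either catch is up it moves only 3 mm and then bears on the catch.
- foodbox: Green steel box 280 (x) by 340 (y) by 106 tall, fixed to the table; origin at the centre of its underside; -x is its front, towards the robot. The front half has the sliding lid, the rear half a flat metal deck, 106 above the table, with the two dials. Fixed while you work.
- lockcase: Closed lock under the deck, out of reach; origin as the box. Per dial, a sprung catch rides on a cam and drops into its one gap at the true code place. It then holds the dial with about 0.09 rad of play either way; turning on loads the catch at 22 mm radius and the twisting moment climbs steeply: stop at a rise of 0.1 to 0.15 N m. No catch may bear over 20 N (0.4 N m), from dial or lid.
- salt_jar: Glass jar, 38 across, 55 tall, standing loose on the deck at the rear, between and behind the dials; origin at its underside. Leave it.
- plate: Metal plate 170 across, 16 tall, left; leave it.
- potato_a: Potato on the plate, 60 across, 50 tall; leave it.
- potato_b: Potato on the table, left near the robot, 66 across, 55 tall; leave it.
- mug: Blue mug, 80 across, 85 tall, right; leave it.
- camp_pot: Steel pot with a lid, 172 across, 105 tall, right; leave it.
- flask: Pale stoneware flask, 100 across, 88 tall, left; leave it.
- spoon: Wooden spoon lying near the robot, right; leave it.

How it is judged:
By the outcome, as a careful person would: the job done as asked, in the order asked, and still so for the second after the job is handed in, with the robot touching nothing.
It also fails if it takes over 72 s, if anything falls off the work surface, if the arm or the gripper's body presses on something with over 40 N, if the wrist force passes 120 N, or if a joint passes its speed limit or range.

## Working session

There is one attempt and no reset: what is moved stays moved. The work goes in short steps, Python scripts to look and compute and a tool call to move; the robot and the scene stay as the last step left them, time stands still between calls to the robot, and variables do not carry over. Pictures are saved under pics/ and viewed, and the job is handed in when it is done.

Besides the shell and the picture viewer there is one more tool, called after "Request:" in YAML: its name, and indented under it one key for each argument. jog_arm: Moves the arm, as the interface text tells. Its arguments: {"type":"object","properties":{"increments":{"type":"array","items":{"type":"number","minimum":-1,"maximum":1}},"newtons":{"type":"number"}},"required":["increments"]}

```bash
ls; mkdir -p pics; python3 - <<'E'
from cell import manip, optics
import cv2
print(manip.get_state())
for n in("top","side"):
    p,d=optics.snapshot(n); cv2.imwrite(f"pics/{n}0.png",p[:,:,::-1])
    import numpy as np; np.save(f"pics/{n}0.npy",d)
    c=optics.calibration(n);print(n,c)
E
```

```text
pics
{'clock': 0.0, 'joint_positions': array([ 9.96417650e-01,  3.14019977e-01,  4.49826008e-02,  1.30361374e+00,
       -6.74535652e-06,  1.43123281e+00]), 'qd': array([-0.00280728,  0.00071523, -0.00023642, -0.00127944,  0.00013972,
       -0.00134476]), 'joint_torque': array([ 1.40153923e-03, -4.80630612e+01,  2.98531759e+01,  1.93793583e-02,
       -1.01185226e-04,  8.49734533e-06]), 'ee_pos': array([241.92328007, 521.06187715, 230.39922768]), 'tcp_rot': array([-0.68984587,  0.69107639, -0.15274904,  0.15229521]), 'ft_force': array([ 0.29266022, -0.59888366, -0.48993807]), 'ft_torque': array([-0.08599496,  0.05141353, -0.07028507]), 'opening': 1.0020908704138327}
top {'camera_matrix': array([[418.34311519,   0.        , 312.4241471 ],
       [  0.        , 418.34311519, 201.74632618],
       [  0.        ,   0.        ,   1.        ]]), 'rvec': array([ 2.14693449, -2.07726511,  0.22061141]), 'tvec': array([ -12.55091294,  499.96667804, 1169.98449043])}
side {'camera_matrix': array([[379.9690615 ,   0.        , 326.25055154],
       [  0.        , 379.9690615 , 201.1995634 ],
       [  0.        ,   0.        ,   1.        ]]), 'rvec': array([ 2.11198088, -0.0354373 ,  0.02960834]), 'tvec': array([-485.40289839,   86.23194362, 1337.90821655])}
```

View pics/top0.png

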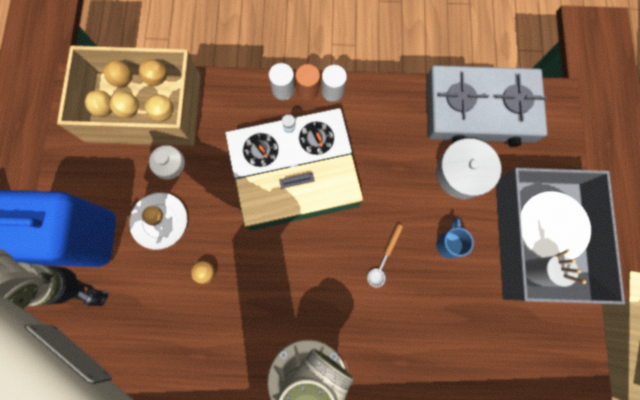

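View pics/side0.png

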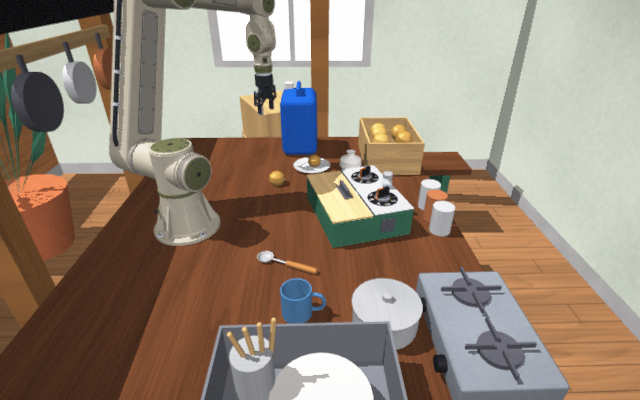

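The top view shows the box at cols 227–362, rows 110–225, rotated, with the dials near (261,149) and (317,137) and the handle near (297,180). I'll enlarge it.

```bash
python3 - <<'E'
import cv2
p=cv2.imread("pics/top0.png")
cv2.imwrite("pics/top0c.png",cv2.resize(p[105:205,225:365],None,fx=5.7,fy=5.7,interpolation=cv2.INTER_CUBIC))
p=cv2.imread("pics/side0.png")
cv2.imwrite("pics/side0c.png",cv2.resize(p[150:250,300:420],None,fx=6,fy=6,interpolation=cv2.INTER_CUBIC))
E
```

```text
(no output)
```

View pics/top0c.png

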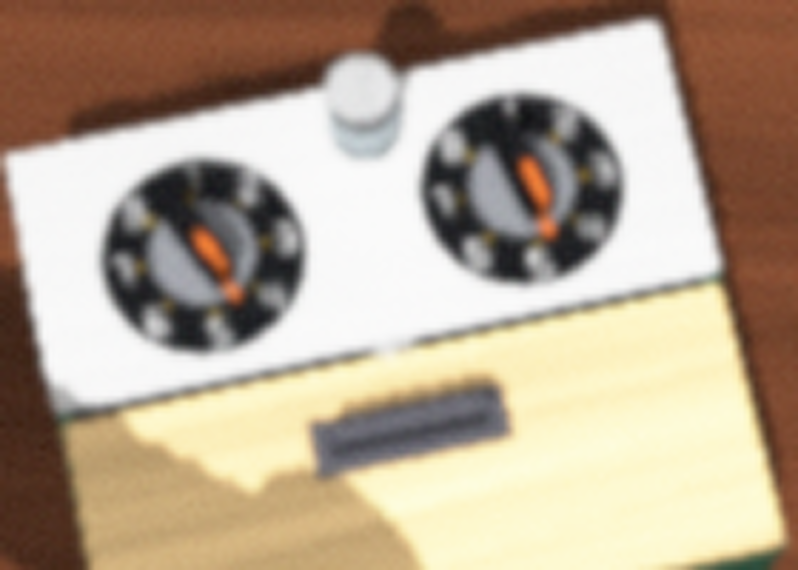

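View pics/side0c.png

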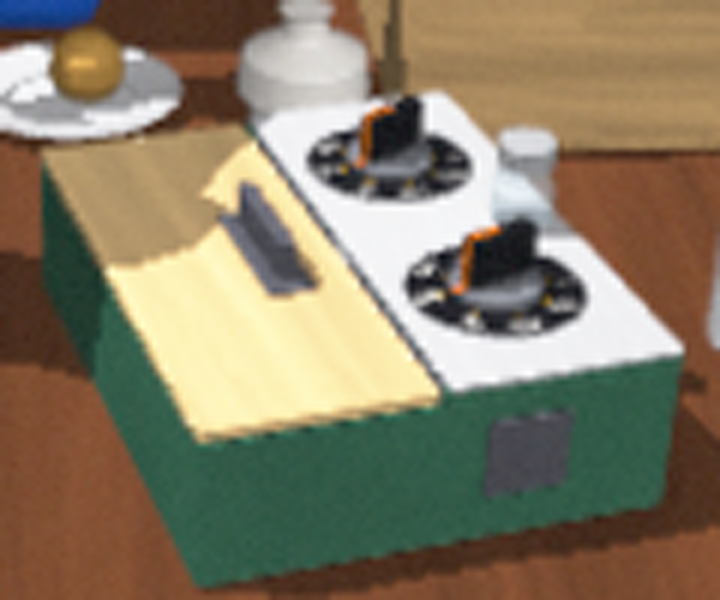

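```bash
cat > h.py <<'E'
import numpy as np,cv2
from cell import manip,optics
def bp(n,u,v,z):
    c=optics.calibration(n);K=c["camera_matrix"];R=cv2.Rodrigues(c["rvec"])[0];t=c["tvec"].ravel()
    r=R.T@np.linalg.solve(K,[u,v,1.]);C=-R.T@t
    return (C+r*(z-C[2])/r[2])
def cloud(n,d):
    c=optics.calibration(n);K=c["camera_matrix"];R=cv2.Rodrigues(c["rvec"])[0];t=c["tvec"].ravel()
    v,u=np.mgrid[:400,:640];P=np.stack([(u-K[0,2])*d/K[0,0],(v-K[1,2])*d/K[1,1],d],-1)
    return (P-t)@R
def proj(n,P):
    c=optics.calibration(n);return cv2.projectPoints(np.array(P,float).reshape(-1,1,3),c["rvec"],c["tvec"],c["camera_matrix"],None)[0][:,0]
E
python3 - <<'E'
from h import *
f=lambda x,y:(225+(x+.5)/5.7-.5,105+(y+.5)/5.7-.5)
P={}
for k,x,y,z in[("Lring",203,255,106),("Rring",522,188,106),("c1",5,152,106),("c2",660,18,106),("c3",722,275,106),("c4",65,413,106),
 ("Lor0",195,228,146),("Lor1",230,285,146),("Lbk",170,206,146),("Ror0",527,158,146),("Ror1",545,215,146),("Rbk",505,135,146),("h1",325,460,106),("h2",507,420,106),("h3",497,380,106),("h4",312,425,106)]:
    P[k]=bp("top",*f(x,y),z)[:2]; print(k,P[k].round(1))
d=P["Lring"]-P["Rring"];print(np.linalg.norm(d),np.arctan2(-d[0],d[1]))
for a,b in(("c1","c2"),("c4","c3")):
    d=P[a]-P[b];print(np.linalg.norm(d),np.arctan2(-d[0],d[1]))
D=np.load("pics/top0.npy");C=cloud("top",D)
c=optics.calibration("top");R=cv2.Rodrigues(c["rvec"])[0];print("cam",-R.T@c["tvec"].ravel())
for nm in("Lring","Rring"):
    m=(np.hypot(*(C[...,:2]-P[nm]).transpose(2,0,1))<32)
    print(nm);q=C[m];t=q[(q[:,2]>138)&(q[:,2]<160)];print(len(t),t.mean(0),np.sort(q[:,2])[-20:].round())
    w,v=np.linalg.eigh(np.cov(t[:,:2].T));print(w,v[:,1],np.arctan2(v[1,1],v[0,1]))
m=(C[...,2]>122)&(np.hypot(*(C[...,:2]-(P["h1"]+P["h3"])/2).transpose(2,0,1))<45);t=C[m];print(len(t),t.mean(0),t[:,2].max());w,v=np.linalg.eigh(np.cov(t[:,:2].T));print(w,v)
E
```

```text
Lring [637.1 158.2]
Rring [678.1  -0.8]
c1 [688.4 261.7]
c2 [772.7 -68.9]
c3 [ 635.4 -102.6]
c4 [552.8 221.7]
Lor0 [637.1 157.4]
Lor1 [608.7 138.8]
Lbk [647.9 170.2]
Ror0 [678.6  -2.8]
Ror1 [649.5 -12.4]
Rbk [690.2   8.4]
h1 [533.1  91.9]
h2 [556.5   2.9]
h3 [576.9   8.5]
h4 [550.7  99.2]
164.27058673079745 0.252177230439453
341.1341512529927 0.24964990863003925
334.6566228495111 0.2495048415687617
cam [2.48420620e+02 6.00879820e-01 1.24790815e+03]
Lring
83 [636.12619661 157.06451729 145.19872946] [147. 147. 147. 147. 147. 147. 148. 148. 148. 148. 148. 148. 148. 148.
 148. 148. 149. 149. 149. 149.]
[ 16.97857671 183.61188644] [-0.78024142 -0.62547847] -2.465848031835566
Rring
81 [ 6.77465428e+02 -3.98426338e-01  1.44336208e+02] [146. 146. 146. 146. 146. 146. 146. 147. 147. 147. 147. 147. 148. 148.
 148. 148. 149. 149. 151. 151.]
[ 16.57651598 190.40306223] [-0.88460986 -0.46633184] -2.6564530668064834
136 [549.73627204  49.7031567  129.90135681] 135.0674742352374
[ 14.32276435 509.22674654] [[-0.96617117 -0.25790166]
 [-0.25790166  0.96617117]]
```

```bash
cat >> h.py <<'E'
from scipy.spatial.transform import Rotation as Rn
def pose(s=None):
    s=s or manip.get_state();q=s["tcp_rot"];return np.array(s["ee_pos"]),Rn.from_quat([q[1],q[2],q[3],q[0]]),s
def rdown(a): # jaw dir angle a
    c,s=np.cos(a),np.sin(a);return Rn.from_matrix(np.array([[s,0,c],[-c,0,s],[0,-1,0]]))
def need(pt,a,P0=None,R0=None):
    p,R,s=pose()
    if P0 is not None:p,R=np.array(P0),R0
    d=R.inv().apply(np.array(pt)-p)/100; r=(R.inv()*rdown(a)).as_rotvec()/(np.pi/4)
    return d.round(3),r.round(3)
E
python3 - <<'E'
from h import *
p,R,s=pose();z=R.as_matrix()
print(z.round(3),"jaw angle",np.arctan2(z[1,2],z[0,2]))
print("jar",bp("top",*(225+362/5.7-.4,105+90/5.7-.4),161),bp("top",225+362/5.7-.4,105+150/5.7-.4,106))
for n,pt,a0 in(("L",(637,157.7,200),-2.466),("R",(678,-.6,200),-2.656)):
  for k in(1,-1):
    a=a0+k*np.pi/2; print(n,a,need(pt,a),"j1",np.arctan2(pt[1],pt[0]))
E
```

```text
[[ 0.907 -0.001  0.421]
 [-0.421 -0.001  0.907]
 [-0.    -1.    -0.002]] jaw angle 1.1360123409325384
jar [704.91092539  78.38933076 161.        ] [695.6072623   80.88183991 106.        ]
L -0.8952036732051036 (array([ 5.114,  0.307, -1.632]), array([2.000e-03, 2.586e+00, 2.000e-03])) j1 0.24268720836528104
L -4.036796326794897 (array([ 5.114,  0.307, -1.632]), array([ 2.000e-03, -1.414e+00, -1.000e-03])) j1 0.24268720836528104
R -1.0852036732051036 (array([ 6.152,  0.308, -2.895]), array([1.000e-03, 2.828e+00, 2.000e-03])) j1 -0.0008849555211957772
R -4.226796326794897 (array([ 6.152,  0.308, -2.895]), array([ 2.000e-03, -1.172e+00, -1.000e-03])) j1 -0.0008849555211957772
```

Request:
jog_arm:
  increments: [0.125,0,-0.04,0,0,0,0.5,0.25,0,-0.08,0,0,0,0.5,0.375,0,-0.12,0,0,0,0.5,0.5,0,-0.16,0,0,0,0.5,0.625,0,-0.2,0,0,0,0.5,0.75,0,-0.24,0,0,0,0.5,0.875,0,-0.28,0,0,0,0.5,1,0,-0.32,0,0,0,0.5]

```text
clock: 0.77
ee_pos: [320.6, 449.3, 231.4]
tcp_rot: [0.69, -0.69, 0.153, -0.153]
ft_force: [0.8, 0.0, -0.1]
opening: 0.501
```

Request:
jog_arm:
  increments: [0.125,0,-0.04,0,0,0,0.5,0.25,0,-0.08,0,0,0,0.5,0.375,0,-0.12,0,0,0,0.5,0.5,0,-0.16,0,0,0,0.5,0.625,0,-0.2,0,0,0,0.5,0.75,0,-0.24,0,0,0,0.5,0.875,0,-0.28,0,0,0,0.5,1,0,-0.32,0,0,0,0.5]

```text
clock: 1.43
ee_pos: [397.6, 378.4, 231.3]
tcp_rot: [0.691, -0.69, 0.152, -0.153]
ft_force: [0.1, 0.1, 0.6]
opening: 0.496
```

Request:
jog_arm:
  increments: [0.125,0,-0.04,0,0,0,0.5,0.25,0,-0.08,0,0,0,0.5,0.375,0,-0.12,0,0,0,0.5,0.5,0,-0.16,0,0,0,0.5,0.625,0,-0.2,0,0,0,0.5,0.75,0,-0.24,0,0,0,0.5,0.875,0,-0.28,0,0,0,0.5,1,0,-0.32,0,0,0,0.5]

```text
clock: 2.1
ee_pos: [474.8, 307.2, 231.3]
tcp_rot: [0.69, -0.69, 0.152, -0.153]
ft_force: [0.3, -0.3, -0.1]
opening: 0.501
```

Request:
jog_arm:
  increments: [0.125,0,-0.04,0,-0.12,0,0.5,0.25,0,-0.08,0,-0.24,0,0.5,0.375,0,-0.12,0,-0.36,0,0.5,0.5,0,-0.16,0,-0.48,0,0.5,0.625,0,-0.2,0,-0.6,0,0.5,0.75,0,-0.24,0,-0.72,0,0.5,0.875,0,-0.28,0,-0.84,0,0.5,1,0,-0.32,0,-0.96,0,0.5]

```text
clock: 2.77
ee_pos: [552.0, 235.9, 231.2]
tcp_rot: [0.698, -0.698, -0.114, 0.114]
ft_force: [-0.6, 0.4, -1.2]
opening: 0.499
```

```bash
python3 - <<'E'
from h import *
p,R,s=pose();print(s["clock"],p,s["joint_positions"].round(3),s["ft_force"],s["ft_torque"],s["opening"],need((637,157.7,170),2.246))
E
```

```text
2.7667 [551.97508605 235.92188607 231.22723054] [ 0.27   0.363  0.117  1.325  0.    -0.054] [-0.60507322  0.39286885 -1.16319113] [-0.02441223 -0.00135823  0.02382032] 0.49857988612516635 (array([ 0.557,  0.612, -1.012]), array([-0.   , -0.447, -0.   ]))
```

Request:
jog_arm:
  increments: [0.1,0,-0.15,0,-0.09,0,0.5,0.2,0,-0.35,0,-0.18,0,0.5,0.3,0,-0.55,0,-0.27,0,0.5,0.4,0,-0.75,0,-0.36,0,0.5,0.5,0,-0.9,0,-0.42,0,0.5,0.55,0,-1,0,-0.45,0,0.5,0.55,0,-1,0,-0.45,0,0.5,0.55,0,-1,0,-0.45,0,0.5]

```text
clock: 3.43
ee_pos: [635.0, 158.4, 230.8]
tcp_rot: [0.668, -0.668, -0.232, 0.233]
ft_force: [-0.2, -1.0, 0.9]
opening: 0.502
```

```bash
python3 - <<'E'
from h import *
p,R,s=pose();print(s["clock"],p,s["joint_positions"].round(3),s["ft_force"],s["ft_torque"],s["opening"],need((637,157.7,121),2.246))
T,d=optics.snapshot("top");cv2.imwrite("pics/t1.png",cv2.resize(T[105:205,225:365],None,fx=5.7,fy=5.7,interpolation=cv2.INTER_CUBIC)[:,:,::-1])
T,d=optics.snapshot("side");cv2.imwrite("pics/s1.png",cv2.resize(T[120:250,300:420],None,fx=6,fy=4.6,interpolation=cv2.INTER_CUBIC)[:,:,::-1])
E
```

```text
3.4333 [634.97144996 158.41206151 230.81188628] [ 0.122  0.475  0.285  1.382  0.    -0.549] [-0.22916285 -1.02811229  0.89302852] [ 0.00186301 -0.00329186  0.05679282] 0.5021320553571506 (array([ 0.012,  1.098, -0.019]), array([-0.001, -0.006, -0.001]))
```

View pics/s1.png

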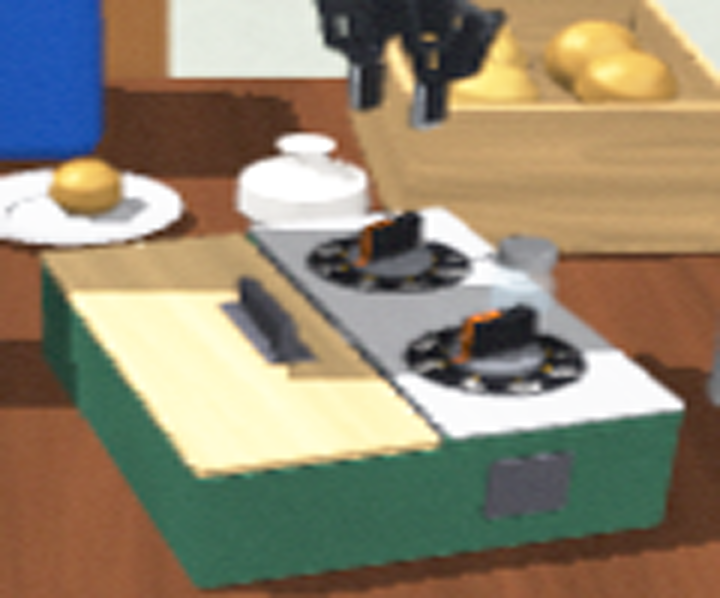

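The side view shows the fingers, at about (365,100) and (430,110) in the crop, straddling the left dial bar. I'll go down to it.

Request:
jog_arm:
  increments: [0.01,0.12,-0.02,0,0,0,0.5,0.01,0.25,-0.02,0,0,0,0.5,0.01,0.4,-0.02,0,0,0,0.5,0.01,0.55,-0.02,0,0,0,0.5,0.01,0.7,-0.02,0,0,0,0.5,0.01,0.8,-0.02,0,0,0,0.5,0.01,0.85,-0.02,0,0,0,0.5,0.01,0.88,-0.02,0,0,0,0.5]

```text
clock: 4.2
ee_pos: [636.0, 158.8, 142.8]
tcp_rot: [0.668, -0.667, -0.233, 0.234]
ft_force: [0.2, -0.0, -0.1]
opening: 0.5
```

Request:
jog_arm:
  increments: [0,0.03,0,0,0,0,0.5,0,0.06,0,0,0,0,0.5,0,0.09,0,0,0,0,0.5,0,0.12,0,0,0,0,0.5,0,0.15,0,0,0,0,0.5,0,0.18,0,0,0,0,0.5,0,0.2,0,0,0,0,0.5,0,0.2,0,0,0,0,0.5]

```text
clock: 4.87
ee_pos: [636.4, 158.2, 122.6]
tcp_rot: [0.668, -0.667, -0.233, 0.234]
ft_force: [1.0, 0.2, 0.7]
opening: 0.497
```

```bash
python3 - <<'E'
from h import *
p,R,s=pose();print(s["clock"],p,s["ft_force"],s["ft_torque"],s["opening"],need((637,157.7,121),2.246))
T,d=optics.snapshot("top");a=cv2.resize(T[105:205,225:365],None,fx=5.7,fy=5.7,interpolation=cv2.INTER_CUBIC)[:,:,::-1]
cv2.imwrite("pics/t2.png",a)
T,d=optics.snapshot("side");cv2.imwrite("pics/s2.png",cv2.resize(T[120:250,300:420],None,fx=6,fy=4.6,interpolation=cv2.INTER_CUBIC)[:,:,::-1])
E
```

```text
4.8667 [636.40253823 158.23258934 122.64623157] [1.04739776 0.19019954 0.67884591] [-0.06197147  0.03172661  0.02975489] 0.4969134520849989 (array([ 0.001,  0.016, -0.008]), array([-0.001, -0.003, -0.001]))
```

View pics/s2.png

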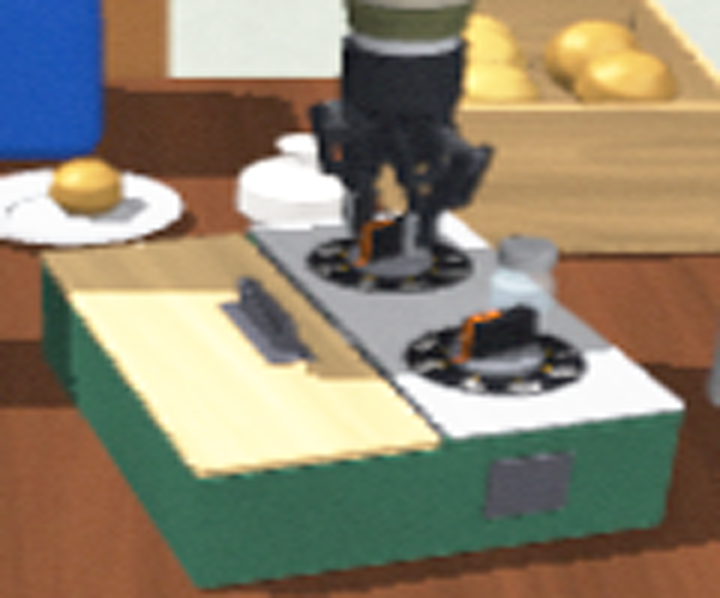

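View pics/t2.png

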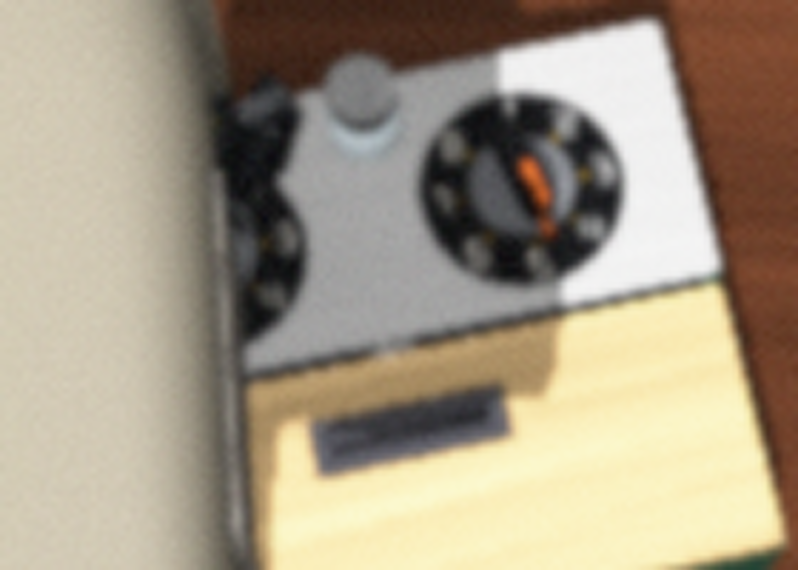

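Request:
jog_arm:
  increments: [0,0,0,0,0,0,0.4,0,0,0,0,0,0,0.3,0,0,0,0,0,0,0.2,0,0,0,0,0,0,0.1,0,0,0,0,0,0,0.05,0,0,0,0,0,0,0,0,0,0,0,0,0,0,0,0,0,0,0,0,0]
  newtons: 30

```text
clock: 5.63
ee_pos: [638.3, 156.6, 123.9]
tcp_rot: [-0.666, 0.669, 0.234, -0.232]
ft_force: [3.0, -5.1, -0.7]
opening: 0.155
```

```bash
cat > st.py <<'E'
from h import *
p,R,s=pose();m=R.as_matrix()
print(s["clock"],p.round(2),"jaw",round(float(np.arctan2(m[1,2],m[0,2])),4),"j6",s["joint_positions"][5].round(4),s["ft_force"].round(2),s["ft_torque"].round(3),"jt6",s["joint_torque"][5].round(4),"jt1",s["joint_torque"][0].round(3),"op",round(float(s["opening"]),3))
E
python3 st.py;python3 st.py
```

```text
5.6333 [638.29 156.64 123.86] jaw 2.2419 j6 -0.5512 [ 3.02 -5.1  -0.66] [-0.853 -0.55  -0.005] jt6 0.0146 jt1 3.89 op 0.155
5.6333 [638.29 156.64 123.86] jaw 2.2419 j6 -0.5512 [ 3.02 -5.1  -0.66] [-0.853 -0.55  -0.005] jt6 0.0146 jt1 3.89 op 0.155
```

Request:
jog_arm:
  increments: [0,0,-0.03,0,0,0,0,0,0,-0.03,0,-0.05,0,0,0,0,-0.03,0,-0.1,0,0,0,0,-0.03,0,-0.15,0,0,0,0,-0.03,0,-0.2,0,0,0,0,-0.03,0,-0.25,0,0,0,0,-0.03,0,-0.3,0,0,0,0,-0.03,0,-0.3,0,0]

```text
clock: 6.3
ee_pos: [638.3, 156.6, 123.8]
tcp_rot: [0.636, -0.635, -0.311, 0.311]
ft_force: [-1.5, 1.6, 3.1]
opening: 0.156
```

```bash
python3 st.py
```

```text
6.3 [638.32 156.56 123.83] jaw 2.4805 j6 -0.7918 [-1.5   1.63  3.12] [0.363 0.444 0.06 ] jt6 -0.3432 jt1 -1.264 op 0.156
```

Request:
jog_arm:
  increments: [0,0,0,0,-0.08,0,0,0,0,0,0,-0.16,0,0,0,0,0,0,-0.24,0,0,0,0,0,0,-0.32,0,0,0,0,0,0,-0.4,0,0,0,0,0,0,-0.46,0,0,0,0,0,0,-0.5,0,0,0,0,0,0,-0.5,0,0]

```text
clock: 6.97
ee_pos: [638.1, 156.6, 123.8]
tcp_rot: [0.563, -0.562, -0.428, 0.428]
ft_force: [-2.5, 2.0, 5.4]
opening: 0.16
```

```bash
python3 st.py
```

```text
6.9667 [638.15 156.59 123.83] jaw 2.872 j6 -1.1832 [-2.46  1.96  5.41] [0.489 0.72  0.058] jt6 -0.2925 jt1 -1.854 op 0.16
```

Request:
jog_arm:
  increments: [0,0,0,0,-0.02,0,0,0,0,0,0,-0.04,0,0,0,0,0,0,-0.06,0,0,0,0,0,0,-0.08,0,0,0,0,0,0,-0.1,0,0,0,0,0,0,-0.12,0,0,0,0,0,0,-0.14,0,0,0,0,0,0,-0.15,0,0]

```text
clock: 7.63
ee_pos: [638.1, 156.6, 123.8]
tcp_rot: [0.537, -0.536, -0.461, 0.46]
ft_force: [-3.5, 2.4, 6.2]
opening: 0.153
```

```bash
python3 st.py
```

```text
7.6333 [638.09 156.59 123.8 ] jaw 2.9895 j6 -1.3007 [-3.51  2.4   6.23] [ 0.568  0.825 -0.064] jt6 -0.0357 jt1 -2.108 op 0.153
```

Request:
jog_arm:
  increments: [0,0,0,0,-0.01,0,0,0,0,0,0,-0.02,0,0,0,0,0,0,-0.03,0,0,0,0,0,0,-0.04,0,0,0,0,0,0,-0.05,0,0,0,0,0,0,-0.05,0,0,0,0,0,0,-0.05,0,0,0,0,0,0,-0.05,0,0]

```text
clock: 8.3
ee_pos: [638.1, 156.6, 123.8]
tcp_rot: [0.528, -0.527, -0.471, 0.471]
ft_force: [-3.3, 2.2, 6.5]
opening: 0.157
```

```bash
python3 st.py
```

```text
8.3 [638.08 156.61 123.82] jaw 3.0282 j6 -1.3394 [-3.31  2.22  6.48] [0.459 0.853 0.046] jt6 0.0185 jt1 -2.161 op 0.157
```

Request:
jog_arm:
  increments: [0,0,0,0,-0.006,0,0,0,0,0,0,-0.012,0,0,0,0,0,0,-0.018,0,0,0,0,0,0,-0.024,0,0,0,0,0,0,-0.03,0,0,0,0,0,0,-0.036,0,0,0,0,0,0,-0.042,0,0,0,0,0,0,-0.048,0,0]

```text
clock: 8.97
ee_pos: [638.1, 156.6, 123.8]
tcp_rot: [0.519, -0.518, -0.481, 0.481]
ft_force: [-3.0, 2.2, 5.2]
opening: 0.154
```

```bash
python3 st.py
```

```text
8.9667 [638.05 156.62 123.84] jaw 3.066 j6 -1.3772 [-2.96  2.15  5.21] [ 0.556  0.868 -0.055] jt6 -0.0018 jt1 -2.128 op 0.154
```

Request:
jog_arm:
  increments: [0,0,0,0,-0.006,0,0,0,0,0,0,-0.012,0,0,0,0,0,0,-0.018,0,0,0,0,0,0,-0.024,0,0,0,0,0,0,-0.03,0,0,0,0,0,0,-0.036,0,0,0,0,0,0,-0.042,0,0,0,0,0,0,-0.048,0,0]

```text
clock: 9.63
ee_pos: [638.1, 156.6, 123.8]
tcp_rot: [0.51, -0.509, -0.491, 0.49]
ft_force: [-4.0, 2.3, 5.3]
opening: 0.156
```

```bash
python3 st.py
```

```text
9.6333 [638.07 156.61 123.82] jaw 3.1037 j6 -1.4149 [-3.97  2.34  5.33] [ 0.553  0.924 -0.082] jt6 -0.0017 jt1 -2.135 op 0.156
```

Request:
jog_arm:
  increments: [0,0,0,0,-0.006,0,0,0,0,0,0,-0.012,0,0,0,0,0,0,-0.018,0,0,0,0,0,0,-0.024,0,0,0,0,0,0,-0.03,0,0,0,0,0,0,-0.036,0,0,0,0,0,0,-0.042,0,0,0,0,0,0,-0.048,0,0]

```text
clock: 10.3
ee_pos: [638.0, 156.6, 123.8]
tcp_rot: [0.5, -0.5, -0.5, 0.5]
ft_force: [-3.3, 2.4, 6.2]
opening: 0.157
```

```bash
python3 st.py
```

```text
10.3 [638.02 156.6  123.83] jaw 3.1414 j6 -1.4525 [-3.32  2.35  6.22] [ 0.516  0.908 -0.065] jt6 -0.0012 jt1 -2.143 op 0.157
```

Request:
jog_arm:
  increments: [0,0,0,0,-0.006,0,0,0,0,0,0,-0.012,0,0,0,0,0,0,-0.018,0,0,0,0,0,0,-0.024,0,0,0,0,0,0,-0.03,0,0,0,0,0,0,-0.036,0,0,0,0,0,0,-0.042,0,0,0,0,0,0,-0.048,0,0]

```text
clock: 10.97
ee_pos: [638.0, 156.6, 123.8]
tcp_rot: [-0.491, 0.49, 0.509, -0.509]
ft_force: [-4.5, 2.7, 5.7]
opening: 0.157
```

```bash
python3 st.py
```

```text
10.9667 [637.99 156.57 123.8 ] jaw -3.1041 j6 -1.4903 [-4.45  2.71  5.69] [ 0.534  0.897 -0.104] jt6 0.0002 jt1 -2.149 op 0.157
```

Request:
jog_arm:
  increments: [0,0,0,0,-0.004,0,0,0,0,0,0,-0.008,0,0,0,0,0,0,-0.012,0,0,0,0,0,0,-0.016,0,0,0,0,0,0,-0.02,0,0,0,0,0,0,-0.024,0,0,0,0,0,0,-0.028,0,0,0,0,0,0,-0.032,0,0]

```text
clock: 11.63
ee_pos: [638.0, 156.6, 123.8]
tcp_rot: [-0.485, 0.484, 0.516, -0.515]
ft_force: [-4.3, 2.0, 6.0]
opening: 0.152
```

```bash
python3 st.py
```

```text
11.6333 [637.99 156.57 123.79] jaw -3.079 j6 -1.5153 [-4.3   2.02  6.03] [ 0.543  0.885 -0.134] jt6 -0.0194 jt1 -2.154 op 0.152
```

Request:
jog_arm:
  increments: [0,0,0,0,-0.002,0,0,0,0,0,0,-0.004,0,0,0,0,0,0,-0.006,0,0,0,0,0,0,-0.008,0,0,0,0,0,0,-0.01,0,0,0,0,0,0,-0.012,0,0,0,0,0,0,-0.014,0,0,0,0,0,0,-0.016,0,0]

```text
clock: 12.3
ee_pos: [638.0, 156.6, 123.8]
tcp_rot: [-0.481, 0.48, 0.519, -0.518]
ft_force: [-4.3, 2.0, 5.4]
opening: 0.154
```

```bash
python3 st.py
```

```text
12.3 [638.02 156.58 123.82] jaw -3.0665 j6 -1.5278 [-4.34  2.    5.39] [ 0.512  0.929 -0.103] jt6 -0.0432 jt1 -2.154 op 0.154
```

Request:
jog_arm:
  increments: [0,0,0,0,-0.004,0,0,0,0,0,0,-0.008,0,0,0,0,0,0,-0.012,0,0,0,0,0,0,-0.016,0,0,0,0,0,0,-0.02,0,0,0,0,0,0,-0.024,0,0,0,0,0,0,-0.028,0,0,0,0,0,0,-0.032,0,0]

```text
clock: 12.97
ee_pos: [638.0, 156.6, 123.8]
tcp_rot: [-0.475, 0.474, 0.525, -0.524]
ft_force: [-2.8, 2.0, 6.3]
opening: 0.155
```

```bash
python3 st.py
```

```text
12.9667 [637.99 156.58 123.8 ] jaw -3.0413 j6 -1.553 [-2.82  2.02  6.31] [ 0.54   0.909 -0.022] jt6 -0.0252 jt1 -2.157 op 0.155
```

Request:
jog_arm:
  increments: [0,0,0,0,-0.004,0,0,0,0,0,0,-0.008,0,0,0,0,0,0,-0.012,0,0,0,0,0,0,-0.016,0,0,0,0,0,0,-0.02,0,0,0,0,0,0,-0.024,0,0,0,0,0,0,-0.028,0,0,0,0,0,0,-0.032,0,0]

```text
clock: 13.63
ee_pos: [638.0, 156.6, 123.8]
tcp_rot: [-0.468, 0.467, 0.531, -0.53]
ft_force: [-4.4, 3.1, 5.4]
opening: 0.154
```

```bash
python3 st.py
```

```text
13.6333 [638.   156.58 123.84] jaw -3.016 j6 -1.5783 [-4.37  3.06  5.4 ] [0.447 0.88  0.022] jt6 0.0385 jt1 -2.174 op 0.154
```

Request:
jog_arm:
  increments: [0,0,0,0,-0.004,0,0,0,0,0,0,-0.008,0,0,0,0,0,0,-0.012,0,0,0,0,0,0,-0.016,0,0,0,0,0,0,-0.02,0,0,0,0,0,0,-0.024,0,0,0,0,0,0,-0.028,0,0,0,0,0,0,-0.032,0,0]

```text
clock: 14.3
ee_pos: [638.0, 156.6, 123.8]
tcp_rot: [-0.461, 0.461, 0.536, -0.536]
ft_force: [-3.8, 1.8, 6.7]
opening: 0.158
```

```bash
python3 st.py
```

```text
14.3 [637.97 156.59 123.83] jaw -2.991 j6 -1.6033 [-3.85  1.85  6.74] [ 0.499  0.932 -0.072] jt6 -0.0027 jt1 -2.2 op 0.158
```

Request:
jog_arm:
  increments: [0,0,0,0,-0.004,0,0,0,0,0,0,-0.008,0,0,0,0,0,0,-0.012,0,0,0,0,0,0,-0.016,0,0,0,0,0,0,-0.02,0,0,0,0,0,0,-0.024,0,0,0,0,0,0,-0.028,0,0,0,0,0,0,-0.032,0,0]

```text
clock: 14.97
ee_pos: [638.0, 156.6, 123.9]
tcp_rot: [-0.455, 0.454, 0.542, -0.542]
ft_force: [-3.6, 2.5, 6.4]
opening: 0.159
```

```bash
python3 st.py
```

```text
14.9667 [637.98 156.6  123.86] jaw -2.9659 j6 -1.6284 [-3.58  2.54  6.4 ] [ 0.487  1.019 -0.096] jt6 -0.0029 jt1 -2.202 op 0.159
```

Request:
jog_arm:
  increments: [0,0,0,0,-0.005,0,0,0,0,0,0,-0.01,0,0,0,0,0,0,-0.015,0,0,0,0,0,0,-0.02,0,0,0,0,0,0,-0.025,0,0,0,0,0,0,-0.03,0,0,0,0,0,0,-0.035,0,0,0,0,0,0,-0.04,0,0]

```text
clock: 15.63
ee_pos: [637.9, 156.6, 123.8]
tcp_rot: [-0.446, 0.445, 0.549, -0.549]
ft_force: [-4.4, 2.8, 5.6]
opening: 0.156
```

```bash
python3 st.py
```

```text
15.6333 [637.93 156.57 123.82] jaw -2.9344 j6 -1.6599 [-4.42  2.84  5.59] [ 0.467  0.958 -0.078] jt6 0.0068 jt1 -2.201 op 0.156
```

Request:
jog_arm:
  increments: [0,0,0,0,-0.005,0,0,0,0,0,0,-0.01,0,0,0,0,0,0,-0.015,0,0,0,0,0,0,-0.02,0,0,0,0,0,0,-0.025,0,0,0,0,0,0,-0.03,0,0,0,0,0,0,-0.035,0,0,0,0,0,0,-0.04,0,0]

```text
clock: 16.3
ee_pos: [637.9, 156.6, 123.8]
tcp_rot: [-0.437, 0.437, 0.556, -0.556]
ft_force: [-3.5, 3.1, 6.5]
opening: 0.152
```

```bash
python3 st.py
```

```text
16.3 [637.93 156.56 123.83] jaw -2.903 j6 -1.6913 [-3.53  3.05  6.52] [ 0.459  0.996 -0.001] jt6 0.0069 jt1 -2.2 op 0.152
```

Request:
jog_arm:
  increments: [0,0,0,0,-0.005,0,0,0,0,0,0,-0.01,0,0,0,0,0,0,-0.015,0,0,0,0,0,0,-0.02,0,0,0,0,0,0,-0.025,0,0,0,0,0,0,-0.03,0,0,0,0,0,0,-0.035,0,0,0,0,0,0,-0.04,0,0]

```text
clock: 16.97
ee_pos: [637.9, 156.6, 123.8]
tcp_rot: [-0.429, 0.428, 0.563, -0.563]
ft_force: [-4.7, 1.8, 5.5]
opening: 0.158
```

```bash
python3 st.py
```

```text
16.9667 [637.93 156.56 123.81] jaw -2.8717 j6 -1.7226 [-4.7   1.76  5.45] [ 0.428  0.984 -0.074] jt6 -0.036 jt1 -2.175 op 0.158
```

Request:
jog_arm:
  increments: [0,0,0,0,-0.002,0,0,0,0,0,0,-0.004,0,0,0,0,0,0,-0.006,0,0,0,0,0,0,-0.008,0,0,0,0,0,0,-0.01,0,0,0,0,0,0,-0.012,0,0,0,0,0,0,-0.014,0,0,0,0,0,0,-0.016,0,0]

```text
clock: 17.63
ee_pos: [637.9, 156.6, 123.8]
tcp_rot: [-0.425, 0.424, 0.565, -0.565]
ft_force: [-4.7, 3.0, 5.6]
opening: 0.154
```

```bash
python3 st.py
```

```text
17.6333 [637.9  156.58 123.81] jaw -2.8593 j6 -1.735 [-4.66  2.97  5.6 ] [ 0.441  1.018 -0.075] jt6 -0.1009 jt1 -2.16 op 0.154
```

Request:
jog_arm:
  increments: [0,0,0,0,-0.002,0,0,0,0,0,0,-0.004,0,0,0,0,0,0,-0.006,0,0,0,0,0,0,-0.008,0,0,0,0,0,0,-0.01,0,0,0,0,0,0,-0.012,0,0,0,0,0,0,-0.014,0,0,0,0,0,0,-0.016,0,0]

```text
clock: 18.3
ee_pos: [637.9, 156.6, 123.8]
tcp_rot: [-0.422, 0.421, 0.568, -0.568]
ft_force: [-3.2, 2.5, 6.2]
opening: 0.158
```

```bash
python3 st.py
```

```text
18.3 [637.9  156.56 123.82] jaw -2.8468 j6 -1.7475 [-3.18  2.48  6.22] [ 0.438  1.002 -0.151] jt6 -0.1431 jt1 -2.139 op 0.158
```

Request:
jog_arm:
  increments: [0,0,0,0,-0.002,0,0,0,0,0,0,-0.004,0,0,0,0,0,0,-0.006,0,0,0,0,0,0,-0.008,0,0,0,0,0,0,-0.01,0,0,0,0,0,0,-0.01,0,0,0,0,0,0,-0.01,0,0,0,0,0,0,-0.01,0,0]

```text
clock: 18.97
ee_pos: [637.9, 156.6, 123.8]
tcp_rot: [-0.419, 0.418, 0.57, -0.57]
ft_force: [-4.1, 4.0, 6.8]
opening: 0.156
```

```bash
python3 st.py
```

```text
18.9667 [637.89 156.56 123.8 ] jaw -2.8391 j6 -1.7552 [-4.12  3.97  6.81] [ 0.452  1.055 -0.144] jt6 -0.1665 jt1 -2.141 op 0.156
```

Request:
jog_arm:
  increments: [0,0,0,0,0.015,0,0,0,0,0,0,0.03,0,0,0,0,0,0,0.045,0,0,0,0,0,0,0.045,0,0.25,0,0,0,0,0.045,0,0.5,0,0,0,0,0.045,0,0.5,0,-0.05,0,0,0.045,0,0.5,0,-0.15,0,0,0.045,0,0.5]

```text
clock: 19.63
ee_pos: [637.8, 155.6, 137.2]
tcp_rot: [0.429, -0.428, -0.562, 0.563]
ft_force: [-0.3, -0.3, -0.8]
opening: 0.5
```

Request:
jog_arm:
  increments: [0,-0.1,0,0,0,0,0.5,0,-0.25,0,0,0,0,0.5,0,-0.4,0,0,0,0,0.5,0,-0.5,0,0,0,0,0.5,0,-0.6,0,0,0,0,0.5,0,-0.65,0,0,0,0,0.5,0,-0.7,0,0,0,0,0.5,0,-0.7,0,0,0,0,0.5]

```text
clock: 20.3
ee_pos: [639.0, 156.0, 209.3]
tcp_rot: [-0.428, 0.429, 0.563, -0.562]
ft_force: [0.0, -0.8, 0.8]
opening: 0.499
```

```bash
python3 st.py; python3 -c "
from h import *
print(need((678.7,-2.3,200),2.056))"
```

```text
20.3 [638.96 156.03 209.32] jaw -2.8734 j6 -1.7214 [ 0.04 -0.76  0.83] [0.049 0.046 0.007] jt6 0.0001 jt1 -0.044 op 0.499
(array([-1.632,  0.093,  0.037]), array([2.000e-03, 1.724e+00, 1.000e-03]))
```

Request:
jog_arm:
  increments: [-0.12,0,0,0,0.1,0,0.5,-0.25,0,0,0,0.2,0,0.5,-0.4,0,0,0,0.32,0,0.5,-0.55,0,0,0,0.44,0,0.5,-0.7,0,0.01,0,0.56,0,0.5,-0.85,0,0.02,0,0.68,0,0.5,-0.95,0,0.02,0,0.8,0,0.5,-1,0,0.02,0,0.9,0,0.5]

```text
clock: 20.97
ee_pos: [663.0, 57.5, 207.1]
tcp_rot: [0.598, -0.598, -0.377, 0.378]
ft_force: [-0.1, -0.1, -0.2]
opening: 0.504
```

```bash
python3 -c "
from h import *
print(need((678.7,-2.3,180),2.056))"
```

```text
(array([-0.472,  0.271, -0.399]), array([-0.001,  0.816, -0.002]))
```

Request:
jog_arm:
  increments: [-0.08,0,-0.07,0,0.12,0,0.5,-0.16,0,-0.14,0,0.24,0,0.5,-0.24,0,-0.21,0,0.36,0,0.5,-0.32,0,-0.28,0,0.48,0,0.5,-0.4,0,-0.34,0,0.6,0,0.5,-0.46,0,-0.39,0,0.72,0,0.5,-0.47,0,-0.4,0,0.8,0,0.5,-0.47,0,-0.4,0,0.8,0,0.5]

```text
clock: 21.63
ee_pos: [679.1, -1.3, 207.1]
tcp_rot: [0.685, -0.685, -0.175, 0.176]
ft_force: [-0.4, 0.4, -0.6]
opening: 0.498
```

```bash
python3 st.py;python3 - <<'E'
from h import *
print(need((678.7,-2.3,122),2.056))
T,d=optics.snapshot("top");a=cv2.resize(T[105:205,225:365],None,fx=5.7,fy=5.7,interpolation=cv2.INTER_CUBIC)[:,:,::-1]
cv2.imwrite("pics/t3.png",a)
T,d=optics.snapshot("side");cv2.imwrite("pics/s3.png",cv2.resize(T[120:250,300:420],None,fx=6,fy=4.6,interpolation=cv2.INTER_CUBIC)[:,:,::-1])
E
```

```text
21.6333 [679.11  -1.31 207.13] jaw 2.0719 j6 -0.6211 [-0.36  0.38 -0.65] [-0.083 -0.026  0.019] jt6 0.6507 jt1 -0.368 op 0.498
(array([-0.007,  0.851, -0.008]), array([-0.001,  0.02 , -0.002]))
```

View pics/t3.png

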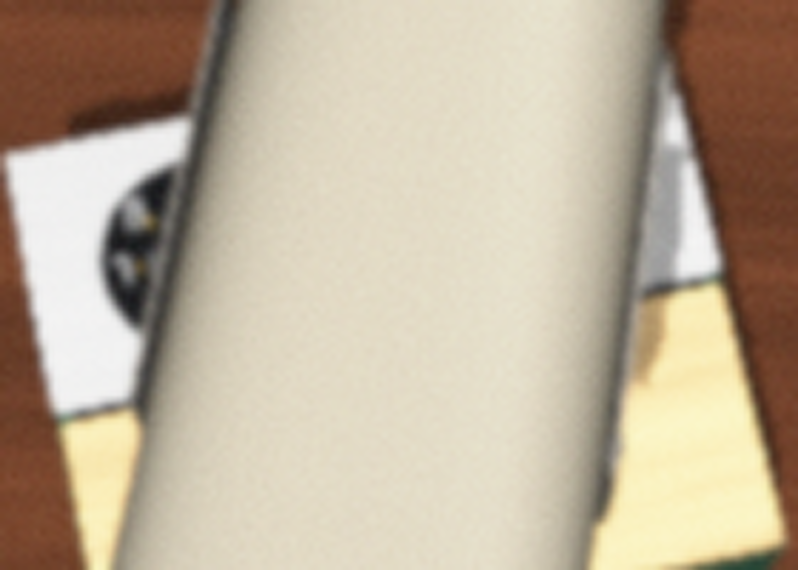

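View pics/s3.png

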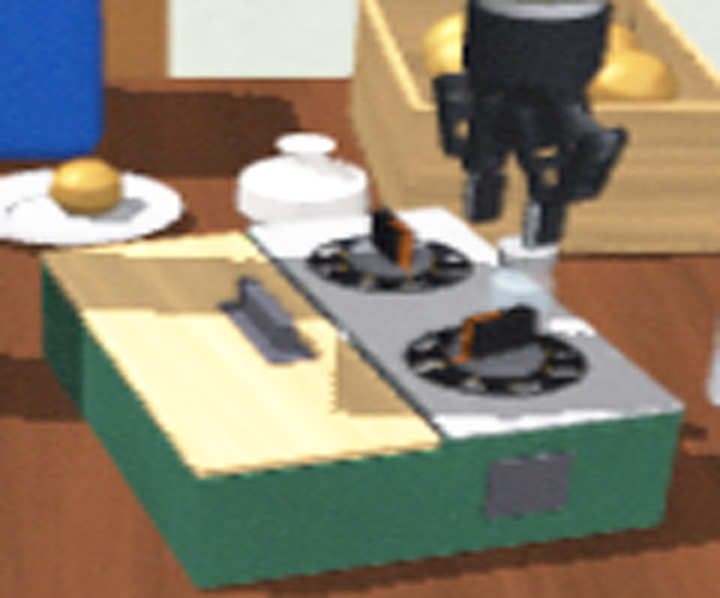

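The top view is blocked by the arm. The side view shows the left bar's orange end at (405,245) now pointing at 3, the jar unmoved, and the gripper above the right dial. I'll go down to the right dial.

Request:
jog_arm:
  increments: [-0.01,0.1,-0.01,0,0.02,0,0.5,-0.01,0.22,-0.01,0,0.02,0,0.5,-0.01,0.35,-0.01,0,0.02,0,0.5,-0.01,0.46,-0.01,0,0.02,0,0.5,-0.01,0.55,-0.01,0,0.02,0,0.5,-0.01,0.6,-0.01,0,0.02,0,0.5,-0.01,0.64,-0.01,0,0.02,0,0.5,-0.01,0.66,-0.01,0,0.02,0,0.5]

```text
clock: 22.4
ee_pos: [678.9, -1.8, 141.7]
tcp_rot: [0.686, -0.686, -0.171, 0.171]
ft_force: [-0.6, -0.4, 1.7]
opening: 0.499
```

```bash
python3 st.py; python3 -c "
from h import *
print(need((678.7,-2.3,122),2.056))"
```

```text
22.4 [678.9   -1.78 141.73] jaw 2.059 j6 -0.609 [-0.6  -0.45  1.73] [-0.068  0.015  0.018] jt6 -0.0011 jt1 0.035 op 0.499
(array([-0.004,  0.197, -0.004]), array([-0.   ,  0.004, -0.   ]))
```

Next I'll go down the last stretch and close.

Request:
jog_arm:
  increments: [0,0.03,0,0,0,0,0.5,0,0.06,0,0,0,0,0.45,0,0.09,0,0,0,0,0.4,0,0.12,0,0,0,0,0.4,0,0.15,0,0,0,0,0.4,0,0.17,0,0,0,0,0.35,0,0.19,0,0,0,0,0.3,0,0.19,0,0,0,0,0.25]

```text
clock: 23.07
ee_pos: [678.8, -1.8, 122.7]
tcp_rot: [0.686, -0.686, -0.171, 0.171]
ft_force: [-0.5, -0.5, 0.5]
opening: 0.247
```

Request:
jog_arm:
  increments: [0,0,0,0,0,0,0.2,0,0,0,0,0,0,0.15,0,0,0,0,0,0,0.1,0,0,0,0,0,0,0,0,0,0,0,0,0,0,0,0,0,0,0,0,0,0,0,0,0,0,0,0,0,0,0,0,0,0,0]
  newtons: 30

```text
clock: 23.73
ee_pos: [679.2, -2.4, 123.4]
tcp_rot: [-0.686, 0.686, 0.171, -0.171]
ft_force: [1.9, -3.6, -1.5]
opening: 0.154
```

```bash
python3 st.py
```

```text
23.7333 [679.24  -2.36 123.43] jaw 2.0585 j6 -0.609 [ 1.88 -3.58 -1.51] [-0.789 -0.211  0.06 ] jt6 0.0475 jt1 2.921 op 0.154
```

Request:
jog_arm:
  increments: [0,0,-0.01,0,0.06,0,0,0,0,-0.01,0,0.17,0,0,0,0,-0.01,0,0.28,0,0,0,0,-0.01,0,0.39,0,0,0,0,-0.01,0,0.5,0,0,0,0,-0.01,0,0.6,0,0,0,0,-0.01,0,0.7,0,0,0,0,-0.01,0,0.78,0,0]

```text
clock: 24.4
ee_pos: [679.3, -2.5, 123.4]
tcp_rot: [0.706, -0.705, 0.045, -0.045]
ft_force: [-0.1, -1.3, -0.4]
opening: 0.157
```

```bash
python3 st.py
```

```text
24.4 [679.32  -2.45 123.43] jaw 1.4428 j6 0.0062 [-0.09 -1.25 -0.37] [-0.416  0.039  0.084] jt6 -0.5702 jt1 1.531 op 0.157
```

Request:
jog_arm:
  increments: [0,0,0,0,0.005,0,0,0,0,0,0,0.01,0,0,0,0,0,0,0.015,0,0,0,0,0,0,0.02,0,0,0,0,0,0,0.025,0,0,0,0,0,0,0.03,0,0,0,0,0,0,0.035,0,0,0,0,0,0,0.04,0,0]

```text
clock: 25.07
ee_pos: [679.3, -2.5, 123.4]
tcp_rot: [0.705, -0.705, 0.055, -0.055]
ft_force: [-1.5, -1.2, 1.2]
opening: 0.158
```

```bash
python3 st.py
```

```text
25.0667 [679.32  -2.48 123.41] jaw 1.4148 j6 0.0341 [-1.46 -1.16  1.17] [0.001 0.311 0.067] jt6 0.0067 jt1 0.277 op 0.158
```

Request:
jog_arm:
  increments: [0,0,0,0,0.005,0,0,0,0,0,0,0.01,0,0,0,0,0,0,0.015,0,0,0,0,0,0,0.02,0,0,0,0,0,0,0.025,0,0,0,0,0,0,0.03,0,0,0,0,0,0,0.035,0,0,0,0,0,0,0.04,0,0]

```text
clock: 25.73
ee_pos: [679.3, -2.5, 123.4]
tcp_rot: [0.704, -0.704, 0.066, -0.066]
ft_force: [-3.1, 1.2, 4.1]
opening: 0.158
```

```bash
python3 st.py
```

```text
25.7333 [679.34  -2.52 123.38] jaw 1.3832 j6 0.0656 [-3.12  1.17  4.09] [0.308 0.598 0.042] jt6 0.0093 jt1 -0.836 op 0.158
```

Request:
jog_arm:
  increments: [0,0,0,0,0.005,0,0,0,0,0,0,0.01,0,0,0,0,0,0,0.015,0,0,0,0,0,0,0.02,0,0,0,0,0,0,0.025,0,0,0,0,0,0,0.03,0,0,0,0,0,0,0.035,0,0,0,0,0,0,0.04,0,0]

```text
clock: 26.4
ee_pos: [679.4, -2.5, 123.4]
tcp_rot: [0.703, -0.703, 0.077, -0.077]
ft_force: [-4.1, 2.2, 4.3]
opening: 0.159
```

```bash
python3 st.py
```

```text
26.4 [679.37  -2.54 123.35] jaw 1.3518 j6 0.0971 [-4.05  2.23  4.32] [0.6   0.782 0.01 ] jt6 0.0091 jt1 -1.681 op 0.159
```

Request:
jog_arm:
  increments: [0,0,0,0,0.005,0,0,0,0,0,0,0.01,0,0,0,0,0,0,0.015,0,0,0,0,0,0,0.02,0,0,0,0,0,0,0.025,0,0,0,0,0,0,0.03,0,0,0,0,0,0,0.035,0,0,0,0,0,0,0.04,0,0]

```text
clock: 27.07
ee_pos: [679.4, -2.6, 123.4]
tcp_rot: [0.702, -0.701, 0.088, -0.088]
ft_force: [-4.2, 2.0, 5.4]
opening: 0.158
```

```bash
python3 st.py
```

```text
27.0667 [679.37  -2.56 123.39] jaw 1.3203 j6 0.1285 [-4.2   1.96  5.42] [0.526 0.822 0.092] jt6 0.009 jt1 -1.68 op 0.158
```

Request:
jog_arm:
  increments: [0,0,0,0,0.005,0,0,0,0,0,0,0.01,0,0,0,0,0,0,0.015,0,0,0,0,0,0,0.02,0,0,0,0,0,0,0.025,0,0,0,0,0,0,0.03,0,0,0,0,0,0,0.035,0,0,0,0,0,0,0.04,0,0]

```text
clock: 27.73
ee_pos: [679.4, -2.6, 123.4]
tcp_rot: [0.7, -0.7, 0.099, -0.099]
ft_force: [-4.2, 3.2, 4.2]
opening: 0.157
```

```bash
python3 st.py
```

```text
27.7333 [679.37  -2.58 123.37] jaw 1.2889 j6 0.1599 [-4.23  3.22  4.21] [0.619 0.775 0.057] jt6 0.0093 jt1 -1.677 op 0.157
```

Request:
jog_arm:
  increments: [0,0,0,0,0.005,0,0,0,0,0,0,0.01,0,0,0,0,0,0,0.015,0,0,0,0,0,0,0.02,0,0,0,0,0,0,0.025,0,0,0,0,0,0,0.03,0,0,0,0,0,0,0.035,0,0,0,0,0,0,0.04,0,0]

```text
clock: 28.4
ee_pos: [679.4, -2.6, 123.4]
tcp_rot: [0.699, -0.698, 0.11, -0.11]
ft_force: [-4.9, 2.7, 5.0]
opening: 0.156
```

```bash
python3 st.py
```

```text
28.4 [679.37  -2.58 123.37] jaw 1.2575 j6 0.1913 [-4.9   2.67  5.05] [0.564 0.839 0.055] jt6 0.0096 jt1 -1.675 op 0.156
```

Request:
jog_arm:
  increments: [0,0,0,0,0.005,0,0,0,0,0,0,0.01,0,0,0,0,0,0,0.015,0,0,0,0,0,0,0.02,0,0,0,0,0,0,0.025,0,0,0,0,0,0,0.03,0,0,0,0,0,0,0.035,0,0,0,0,0,0,0.04,0,0]

```text
clock: 29.07
ee_pos: [679.4, -2.5, 123.3]
tcp_rot: [0.697, -0.697, 0.121, -0.121]
ft_force: [-4.0, 2.3, 4.7]
opening: 0.155
```

```bash
python3 st.py
```

```text
29.0667 [679.36  -2.55 123.35] jaw 1.2261 j6 0.2228 [-4.01  2.34  4.66] [0.57  0.764 0.08 ] jt6 0.0095 jt1 -1.668 op 0.155
```

Request:
jog_arm:
  increments: [0,0,0,0,0.005,0,0,0,0,0,0,0.01,0,0,0,0,0,0,0.015,0,0,0,0,0,0,0.02,0,0,0,0,0,0,0.025,0,0,0,0,0,0,0.03,0,0,0,0,0,0,0.035,0,0,0,0,0,0,0.04,0,0]

```text
clock: 29.73
ee_pos: [679.4, -2.6, 123.4]
tcp_rot: [0.695, -0.695, 0.132, -0.132]
ft_force: [-4.3, 2.7, 5.0]
opening: 0.158
```

```bash
python3 st.py
```

```text
29.7333 [679.36  -2.56 123.36] jaw 1.1947 j6 0.2542 [-4.31  2.73  4.99] [0.544 0.719 0.062] jt6 0.0095 jt1 -1.666 op 0.158
```

Request:
jog_arm:
  increments: [0,0,0,0,0.005,0,0,0,0,0,0,0.01,0,0,0,0,0,0,0.015,0,0,0,0,0,0,0.02,0,0,0,0,0,0,0.025,0,0,0,0,0,0,0.03,0,0,0,0,0,0,0.035,0,0,0,0,0,0,0.04,0,0]

```text
clock: 30.4
ee_pos: [679.4, -2.6, 123.4]
tcp_rot: [0.693, -0.692, 0.143, -0.143]
ft_force: [-4.9, 2.5, 4.9]
opening: 0.16
```

```bash
python3 st.py
```

```text
30.4 [679.36  -2.56 123.39] jaw 1.1633 j6 0.2856 [-4.94  2.54  4.87] [0.585 0.813 0.094] jt6 0.0101 jt1 -1.663 op 0.16
```

Request:
jog_arm:
  increments: [0,0,0,0,0.005,0,0,0,0,0,0,0.01,0,0,0,0,0,0,0.015,0,0,0,0,0,0,0.02,0,0,0,0,0,0,0.025,0,0,0,0,0,0,0.03,0,0,0,0,0,0,0.035,0,0,0,0,0,0,0.04,0,0]

```text
clock: 31.07
ee_pos: [679.4, -2.6, 123.4]
tcp_rot: [0.69, -0.69, 0.154, -0.154]
ft_force: [-3.4, 2.4, 4.2]
opening: 0.159
```

```bash
python3 st.py
```

```text
31.0667 [679.36  -2.58 123.39] jaw 1.1318 j6 0.317 [-3.36  2.43  4.23] [0.605 0.765 0.097] jt6 0.0095 jt1 -1.659 op 0.159
```

Request:
jog_arm:
  increments: [0,0,0,0,0.005,0,0,0,0,0,0,0.01,0,0,0,0,0,0,0.015,0,0,0,0,0,0,0.02,0,0,0,0,0,0,0.025,0,0,0,0,0,0,0.03,0,0,0,0,0,0,0.035,0,0,0,0,0,0,0.04,0,0]

```text
clock: 31.73
ee_pos: [679.4, -2.6, 123.4]
tcp_rot: [0.688, -0.688, 0.165, -0.165]
ft_force: [-4.7, 2.3, 5.1]
opening: 0.161
```

```bash
python3 st.py
```

```text
31.7333 [679.37  -2.57 123.37] jaw 1.1004 j6 0.3484 [-4.68  2.28  5.1 ] [0.563 0.797 0.097] jt6 0.009 jt1 -1.655 op 0.161
```

Request:
jog_arm:
  increments: [0,0,0,0,0.005,0,0,0,0,0,0,0.01,0,0,0,0,0,0,0.015,0,0,0,0,0,0,0.02,0,0,0,0,0,0,0.025,0,0,0,0,0,0,0.03,0,0,0,0,0,0,0.035,0,0,0,0,0,0,0.04,0,0]

```text
clock: 32.4
ee_pos: [679.4, -2.6, 123.4]
tcp_rot: [0.685, -0.685, 0.176, -0.175]
ft_force: [-3.9, 2.3, 3.9]
opening: 0.16
```

```bash
python3 st.py
```

```text
32.4 [679.36  -2.59 123.37] jaw 1.069 j6 0.3798 [-3.89  2.34  3.89] [0.516 0.83  0.05 ] jt6 0.0078 jt1 -1.643 op 0.16
```

Request:
jog_arm:
  increments: [0,0,0,0,0.005,0,0,0,0,0,0,0.01,0,0,0,0,0,0,0.015,0,0,0,0,0,0,0.02,0,0,0,0,0,0,0.025,0,0,0,0,0,0,0.03,0,0,0,0,0,0,0.035,0,0,0,0,0,0,0.04,0,0]

```text
clock: 33.07
ee_pos: [679.4, -2.6, 123.4]
tcp_rot: [0.682, -0.682, 0.186, -0.186]
ft_force: [-4.1, 2.0, 4.5]
opening: 0.159
```

```bash
python3 st.py
```

```text
33.0667 [679.37  -2.59 123.38] jaw 1.0376 j6 0.4112 [-4.07  2.05  4.46] [0.535 0.826 0.073] jt6 0.0084 jt1 -1.641 op 0.159
```

Request:
jog_arm:
  increments: [0,0,0,0,0.005,0,0,0,0,0,0,0.01,0,0,0,0,0,0,0.015,0,0,0,0,0,0,0.02,0,0,0,0,0,0,0.025,0,0,0,0,0,0,0.03,0,0,0,0,0,0,0.035,0,0,0,0,0,0,0.04,0,0]

```text
clock: 33.73
ee_pos: [679.4, -2.6, 123.4]
tcp_rot: [0.679, -0.679, 0.197, -0.197]
ft_force: [-4.4, 1.8, 5.4]
opening: 0.16
```

```bash
python3 st.py
```

```text
33.7333 [679.37  -2.6  123.37] jaw 1.0061 j6 0.4427 [-4.43  1.84  5.38] [0.571 0.746 0.066] jt6 0.0054 jt1 -1.637 op 0.16
```

Request:
jog_arm:
  increments: [0,0,0,0,0.005,0,0,0,0,0,0,0.01,0,0,0,0,0,0,0.015,0,0,0,0,0,0,0.02,0,0,0,0,0,0,0.025,0,0,0,0,0,0,0.03,0,0,0,0,0,0,0.035,0,0,0,0,0,0,0.04,0,0]

```text
clock: 34.4
ee_pos: [679.4, -2.6, 123.4]
tcp_rot: [0.676, -0.676, 0.208, -0.208]
ft_force: [-4.2, 3.0, 5.7]
opening: 0.154
```

```bash
python3 st.py
```

```text
34.4 [679.35  -2.59 123.37] jaw 0.9746 j6 0.4742 [-4.17  2.98  5.73] [0.533 0.802 0.038] jt6 -0.0382 jt1 -1.606 op 0.154
```

Request:
jog_arm:
  increments: [0,0,0,0,0.005,0,0,0,0,0,0,0.01,0,0,0,0,0,0,0.015,0,0,0,0,0,0,0.02,0,0,0,0,0,0,0.025,0,0,0,0,0,0,0.03,0,0,0,0,0,0,0.035,0,0,0,0,0,0,0.04,0,0]

```text
clock: 35.07
ee_pos: [679.4, -2.6, 123.4]
tcp_rot: [0.673, -0.672, 0.218, -0.218]
ft_force: [-3.2, 1.4, 6.0]
opening: 0.157
```

```bash
python3 st.py
```

```text
35.0667 [679.38  -2.62 123.4 ] jaw 0.9432 j6 0.5055 [-3.16  1.44  5.98] [0.466 0.791 0.008] jt6 -0.0085 jt1 -1.597 op 0.157
```

Request:
jog_arm:
  increments: [0,0,0,0,0.005,0,0,0,0,0,0,0.01,0,0,0,0,0,0,0.015,0,0,0,0,0,0,0.02,0,0,0,0,0,0,0.025,0,0,0,0,0,0,0.03,0,0,0,0,0,0,0.035,0,0,0,0,0,0,0.04,0,0]

```text
clock: 35.73
ee_pos: [679.4, -2.6, 123.4]
tcp_rot: [0.669, -0.669, 0.229, -0.229]
ft_force: [-5.0, 2.1, 5.4]
opening: 0.155
```

```bash
python3 st.py
```

```text
35.7333 [679.36  -2.63 123.39] jaw 0.9118 j6 0.537 [-4.98  2.09  5.43] [0.544 0.803 0.053] jt6 -0.0085 jt1 -1.592 op 0.155
```

Request:
jog_arm:
  increments: [0,0,0,0,0.005,0,0,0,0,0,0,0.01,0,0,0,0,0,0,0.015,0,0,0,0,0,0,0.02,0,0,0,0,0,0,0.025,0,0,0,0,0,0,0.03,0,0,0,0,0,0,0.035,0,0,0,0,0,0,0.04,0,0]

```text
clock: 36.4
ee_pos: [679.4, -2.6, 123.4]
tcp_rot: [0.665, -0.665, 0.239, -0.239]
ft_force: [-4.7, 1.9, 6.5]
opening: 0.158
```

```bash
python3 st.py
```

```text
36.4 [679.39  -2.63 123.41] jaw 0.8804 j6 0.5684 [-4.68  1.85  6.45] [0.555 0.782 0.039] jt6 -0.0085 jt1 -1.589 op 0.158
```

Request:
jog_arm:
  increments: [0,0,0,0,0.005,0,0,0,0,0,0,0.01,0,0,0,0,0,0,0.015,0,0,0,0,0,0,0.02,0,0,0,0,0,0,0.025,0,0,0,0,0,0,0.03,0,0,0,0,0,0,0.035,0,0,0,0,0,0,0.04,0,0]

```text
clock: 37.07
ee_pos: [679.4, -2.6, 123.4]
tcp_rot: [0.662, -0.661, 0.25, -0.25]
ft_force: [-3.8, 1.7, 4.9]
opening: 0.155
```

```bash
python3 st.py
```

```text
37.0667 [679.36  -2.58 123.38] jaw 0.8491 j6 0.5998 [-3.82  1.66  4.93] [0.56  0.794 0.078] jt6 0.0025 jt1 -1.6 op 0.155
```

Joint 6 torque is starting to rise, so I'll take finer steps.

Request:
jog_arm:
  increments: [0,0,0,0,0.002,0,0,0,0,0,0,0.004,0,0,0,0,0,0,0.006,0,0,0,0,0,0,0.008,0,0,0,0,0,0,0.01,0,0,0,0,0,0,0.012,0,0,0,0,0,0,0.014,0,0,0,0,0,0,0.016,0,0]

```text
clock: 37.73
ee_pos: [679.4, -2.6, 123.4]
tcp_rot: [0.66, -0.66, 0.254, -0.254]
ft_force: [-3.7, 1.5, 4.3]
opening: 0.157
```

```bash
python3 st.py
```

```text
37.7333 [679.37  -2.59 123.39] jaw 0.8367 j6 0.6122 [-3.68  1.53  4.32] [0.496 0.774 0.1  ] jt6 0.0582 jt1 -1.622 op 0.157
```

Request:
jog_arm:
  increments: [0,0,0,0,0.002,0,0,0,0,0,0,0.004,0,0,0,0,0,0,0.006,0,0,0,0,0,0,0.008,0,0,0,0,0,0,0.01,0,0,0,0,0,0,0.012,0,0,0,0,0,0,0.014,0,0,0,0,0,0,0.016,0,0]

```text
clock: 38.4
ee_pos: [679.4, -2.6, 123.4]
tcp_rot: [0.658, -0.658, 0.258, -0.258]
ft_force: [-3.9, 1.9, 4.9]
opening: 0.151
```

```bash
python3 st.py
```

```text
38.4 [679.39  -2.6  123.41] jaw 0.8242 j6 0.6246 [-3.86  1.91  4.93] [0.455 0.837 0.131] jt6 0.0938 jt1 -1.652 op 0.151
```

Request:
jog_arm:
  increments: [0,0,0,0,0.002,0,0,0,0,0,0,0.004,0,0,0,0,0,0,0.006,0,0,0,0,0,0,0.008,0,0,0,0,0,0,0.01,0,0,0,0,0,0,0.012,0,0,0,0,0,0,0.014,0,0,0,0,0,0,0.016,0,0]

```text
clock: 39.07
ee_pos: [679.4, -2.6, 123.4]
tcp_rot: [0.657, -0.657, 0.262, -0.262]
ft_force: [-3.6, 3.0, 4.8]
opening: 0.16
```

```bash
python3 st.py
```

```text
39.0667 [679.4   -2.63 123.42] jaw 0.8117 j6 0.6371 [-3.62  2.97  4.82] [0.454 0.786 0.157] jt6 0.1352 jt1 -1.685 op 0.16
```

Request:
jog_arm:
  increments: [0,0,0,0,-0.015,0,0,0,0,0,0,-0.03,0,0,0,0,0,0,-0.045,0,0,0,0,0,0,-0.045,0,0.2,0,0,0,0,-0.045,0,0.4,0,0,0,0,-0.045,0,0.4,0,-0.05,0,0,-0.045,0,0.4,0,-0.15,0,0,-0.045,0,0.4]

```text
clock: 39.73
ee_pos: [678.8, -2.9, 137.1]
tcp_rot: [-0.661, 0.662, -0.251, 0.25]
ft_force: [0.2, 0.3, -0.4]
opening: 0.399
```

Request:
jog_arm:
  increments: [0,-0.1,0,0,0,0,0.4,0,-0.25,0,0,0,0,0.4,0,-0.4,0,0,0,0,0.4,0,-0.5,0,0,0,0,0.4,0,-0.58,0,0,0,0,0.4,0,-0.6,0,0,0,0,0.4,0,-0.6,0,0,0,0,0.4,0,-0.6,0,0,0,0,0.4]

```text
clock: 40.4
ee_pos: [679.3, -2.7, 197.8]
tcp_rot: [-0.661, 0.661, -0.251, 0.25]
ft_force: [0.2, 0.3, 0.2]
opening: 0.399
```

```bash
python3 st.py;python3 - <<'E'
from h import *
for n in("top","side"):
    C=cloud(n,np.load(f"pics/{n}0.npy"));h=np.array([551.2,49.3]);ex=np.array([np.cos(.251),np.sin(.251)]);ey=np.array([-ex[1],ex[0]])
    q=C.reshape(-1,3);a=(q[:,:2]-h)@ex;b=(q[:,:2]-h)@ey
    lid=q[(abs(b)<140)&(a<-25)&(a>-60)&(q[:,2]>80)];deck=q[(abs(b)<30)&(a>70)&(a<110)&(q[:,2]>80)]
    hd=q[(abs(b)<38)&(abs(a)<8)&(q[:,2]>115)]
    print(n,"lid",np.median(lid[:,2]),len(lid),"deck",np.median(deck[:,2]),"handle",len(hd),np.percentile(hd[:,2],[10,50,75,90,100]))
print(need((551.2,49.3,200),.251))
T,d=optics.snapshot("side");cv2.imwrite("pics/s4.png",cv2.resize(T[120:250,300:420],None,fx=6,fy=4.6,interpolation=cv2.INTER_CUBIC)[:,:,::-1])
E
```

```text
40.4 [679.28  -2.74 197.81] jaw 0.8469 j6 0.6017 [0.23 0.28 0.25] [0.014 0.025 0.026] jt6 0.0002 jt1 0.017 op 0.399
top lid 102.2119396038245 1211 deck 105.58732421517688 handle 147 [122.55585134 129.93001603 131.53779966 133.2157895  135.06747424]
side lid 101.20159333753733 399 deck 104.376728063007 handle 44 [119.64734205 129.02699303 130.47814079 131.06634187 132.55132307]
(array([-1.304, -0.021, -0.458]), array([ 0.001,  0.759, -0.001]))
```

View pics/s4.png

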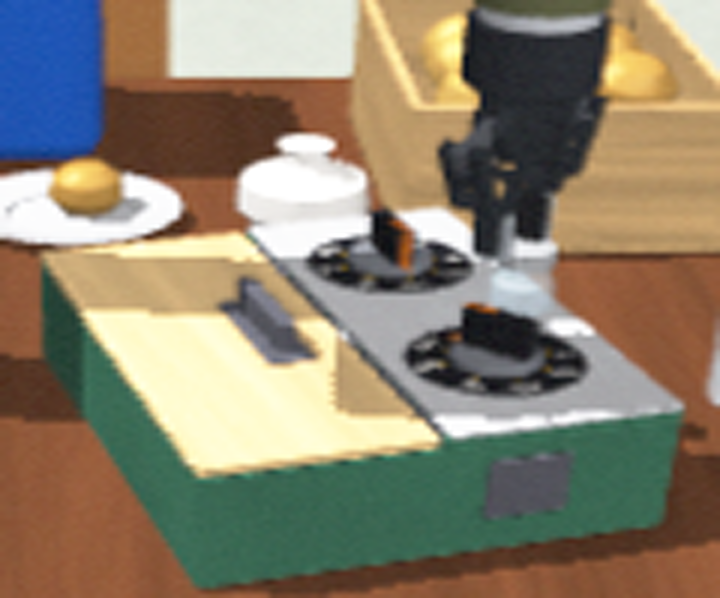

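The side view shows both dials turned (right bar's orange end at about (455,335)), and the jar and lid unchanged. Now the handle.

Request:
jog_arm:
  increments: [-0.12,0,-0.04,0,0.07,0,0.4,-0.25,0,-0.08,0,0.15,0,0.4,-0.4,0,-0.13,0,0.24,0,0.4,-0.55,0,-0.18,0,0.33,0,0.4,-0.7,0,-0.23,0,0.42,0,0.4,-0.82,0,-0.28,0,0.5,0,0.4,-0.92,0,-0.32,0,0.57,0,0.4,-1,0,-0.36,0,0.64,0,0.4]

```text
clock: 41.12
ee_pos: [579.2, 37.0, 197.4]
tcp_rot: [-0.577, 0.578, -0.408, 0.407]
ft_force: [0.5, 0.5, 0.1]
opening: 0.401
```

```bash
python3 -c "
from h import *
print(need((551.2,49.3,150),.251))"
```

```text
(array([-0.21 ,  0.474, -0.222]), array([ 0.002,  0.116, -0.001]))
```

Request:
jog_arm:
  increments: [-0.05,0,-0.06,0,0.03,0,0.4,-0.1,0,-0.12,0,0.07,0,0.4,-0.15,0.05,-0.17,0,0.11,0,0.4,-0.19,0.15,-0.2,0,0.115,0,0.4,-0.2,0.28,-0.21,0,0.115,0,0.4,-0.2,0.38,-0.21,0,0.115,0,0.4,-0.2,0.43,-0.21,0,0.115,0,0.4,-0.2,0.45,-0.21,0,0.115,0,0.4]

```text
clock: 41.78
ee_pos: [553.4, 48.2, 151.7]
tcp_rot: [-0.559, 0.56, -0.433, 0.432]
ft_force: [0.8, -0.5, -0.6]
opening: 0.403
```

```bash
python3 -c "
from h import *
print(pose()[0],need((551.2,49.3,109),.251))
T,d=optics.snapshot('side');cv2.imwrite('pics/s5.png',cv2.resize(T[120:250,300:420],None,fx=6,fy=4.6,interpolation=cv2.INTER_CUBIC)[:,:,::-1])
"
```

```text
[553.38685523  48.17883128 151.74874769] (array([-0.016,  0.428, -0.017]), array([ 0.003,  0.004, -0.001]))
```

View pics/s5.png

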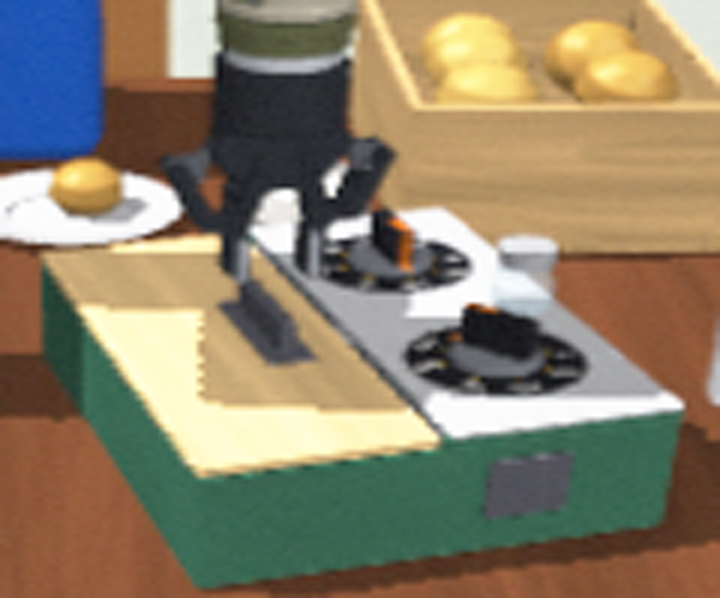

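The jaws straddle the handle at about (235,270) and (310,270). I'll go down, then close gently.

Request:
jog_arm:
  increments: [-0.01,0.07,-0.01,0,0,0,0.4,-0.015,0.14,-0.015,0,0,0,0.4,-0.015,0.21,-0.015,0,0,0,0.4,-0.015,0.27,-0.015,0,0,0,0.4,-0.015,0.33,-0.015,0,0,0,0.4,-0.015,0.37,-0.015,0,0,0,0.4,-0.015,0.4,-0.015,0,0,0,0.4,-0.015,0.41,-0.015,0,0,0,0.4]

```text
clock: 42.5
ee_pos: [552.1, 49.3, 111.7]
tcp_rot: [-0.559, 0.559, -0.433, 0.432]
ft_force: [-0.7, 0.1, 0.3]
opening: 0.394
```

Request:
jog_arm:
  increments: [0,0,0,0,0,0,0.33,0,0,0,0,0,0,0.26,0,0,0,0,0,0,0.2,0,0,0,0,0,0,0.15,0,0,0,0,0,0,0.1,0,0,0,0,0,0,0.05,0,0,0,0,0,0,0,0,0,0,0,0,0,0]
  newtons: 30

```text
clock: 43.17
ee_pos: [551.2, 49.1, 112.6]
tcp_rot: [-0.559, 0.56, -0.433, 0.432]
ft_force: [-4.9, -1.9, 3.5]
opening: 0.132
```

```bash
python3 st.py
```

```text
43.1667 [551.17  49.05 112.58] jaw 0.2538 j6 1.261 [-4.86 -1.88  3.46] [-0.271  0.972  0.01 ] jt6 -0.0027 jt1 0.575 op 0.132
```

Request:
jog_arm:
  increments: [0,0,-0.01,0,0,0,0,0,0,-0.02,0,0,0,0,0,0,-0.03,0,0,0,0,0,0,-0.04,0,0,0,0,0,0,-0.05,0,0,0,0,0,0,-0.06,0,0,0,0,0,0,-0.07,0,0,0,0,0,0,-0.08,0,0,0,0]

```text
clock: 43.83
ee_pos: [545.0, 47.4, 112.6]
tcp_rot: [0.56, -0.559, 0.432, -0.433]
ft_force: [1.5, 1.9, 1.8]
opening: 0.128
```

```bash
python3 st.py
```

```text
43.8333 [544.98  47.37 112.61] jaw 0.2541 j6 1.2564 [1.51 1.93 1.78] [ 0.409 -0.393  0.014] jt6 -0.0101 jt1 -0.896 op 0.128
```

Request:
jog_arm:
  increments: [0,0,-0.03,0,0,0,0,0,0,-0.07,0,0,0,0,0,0,-0.11,0,0,0,0,0,0,-0.15,0,0,0,0,0,0,-0.19,0,0,0,0,0,0,-0.23,0,0,0,0,0,0,-0.27,0,0,0,0,0,0,-0.3,0,0,0,0]

```text
clock: 44.5
ee_pos: [515.2, 39.7, 112.6]
tcp_rot: [0.559, -0.559, 0.433, -0.433]
ft_force: [1.6, 2.6, 4.8]
opening: 0.133
```

```bash
python3 st.py
```

```text
44.5 [515.23  39.68 112.6 ] jaw 0.2539 j6 1.2382 [1.56 2.65 4.78] [ 0.509 -0.363 -0.055] jt6 0.0115 jt1 -1.166 op 0.133
```

Request:
jog_arm:
  increments: [0,0,-0.03,0,0,0,0,0,0,-0.07,0,0,0,0,0,0,-0.11,0,0,0,0,0,0,-0.15,0,0,0,0,0,0,-0.19,0,0,0,0,0,0,-0.23,0,0,0,0,0,0,-0.27,0,0,0,0,0,0,-0.3,0,0,0,0]

```text
clock: 45.17
ee_pos: [486.3, 32.2, 112.6]
tcp_rot: [0.559, -0.559, 0.433, -0.433]
ft_force: [1.9, 2.8, 5.6]
opening: 0.131
```

```bash
python3 st.py
```

```text
45.1667 [486.28  32.16 112.56] jaw 0.254 j6 1.2178 [1.94 2.83 5.62] [ 0.51  -0.384 -0.006] jt6 0.0133 jt1 -1.151 op 0.131
```

Request:
jog_arm:
  increments: [0,0,-0.02,0,0,0,0,0,0,-0.04,0,0,0,0,0,0,-0.06,0,0,0,0,0,0,-0.08,0,0,0,0,0,0,-0.1,0,0,0,0,0,0,-0.12,0,0,0,0,0,0,-0.14,0,0,0,0,0,0,-0.15,0,0,0,0]

```text
clock: 45.83
ee_pos: [471.8, 28.4, 112.6]
tcp_rot: [0.559, -0.559, 0.433, -0.433]
ft_force: [1.1, 2.3, 4.5]
opening: 0.14
```

```bash
python3 st.py
```

```text
45.8333 [471.79  28.39 112.57] jaw 0.254 j6 1.2067 [1.14 2.27 4.45] [ 0.553 -0.369 -0.001] jt6 -0.0028 jt1 -1.201 op 0.14
```

Request:
jog_arm:
  increments: [0,0,-0.004,0,0,0,0,0,0,-0.008,0,0,0,0,0,0,-0.012,0,0,0,0,0,0,-0.016,0,0,0,0,0,0,-0.02,0,0,0,0,0,0,-0.024,0,0,0,0,0,0,-0.028,0,0,0,0,0,0,-0.03,0,0,0,0]

```text
clock: 46.5
ee_pos: [469.0, 27.7, 112.6]
tcp_rot: [0.559, -0.559, 0.433, -0.433]
ft_force: [1.3, 3.1, 6.7]
opening: 0.132
```

```bash
python3 st.py
```

```text
46.5 [469.04  27.71 112.56] jaw 0.254 j6 1.2045 [1.28 3.05 6.66] [ 0.531 -0.328 -0.023] jt6 -0.0122 jt1 -1.225 op 0.132
```

Request:
jog_arm:
  increments: [0,0,-0.003,0,0,0,0,0,0,-0.006,0,0,0,0,0,0,-0.009,0,0,0,0,0,0,-0.012,0,0,0,0,0,0,-0.015,0,0,0,0,0,0,-0.018,0,0,0,0,0,0,-0.02,0,0,0,0,0,0,-0.02,0,0,0,0]

```text
clock: 47.17
ee_pos: [468.8, 27.6, 112.6]
tcp_rot: [0.56, -0.558, 0.432, -0.433]
ft_force: [7.0, 4.2, 0.8]
opening: 0.136
```

```bash
python3 st.py
```

```text
47.1667 [468.82  27.61 112.59] jaw 0.2543 j6 1.203 [6.96 4.23 0.85] [ 0.92  -1.331  0.057] jt6 -0.0267 jt1 -2.142 op 0.136
```

Request:
jog_arm:
  increments: [0,0,0.01,0,0,0,0,0,0,0.01,0,0,0,0,0,0,0.01,0,0,0,0.2,0,0,0.01,0,0,0,0.35,0,0,0.01,0,0,0,0.45,0,0,0.01,0,0,0,0.45,0,-0.05,0.01,0,0,0,0.45,0,-0.12,0.01,0,0,0,0.45]

```text
clock: 47.83
ee_pos: [467.2, 27.4, 123.9]
tcp_rot: [-0.559, 0.56, -0.433, 0.432]
ft_force: [0.3, -0.0, -0.1]
opening: 0.447
```

Request:
jog_arm:
  increments: [0,-0.1,0,0,0,0,0.45,0,-0.22,0,0,0,0,0.45,0,-0.35,0,0,0,0,0.45,0,-0.5,0,0,0,0,0.45,0,-0.65,0,0,0,0,0.45,0,-0.8,0,0,0,0,0.45,0,-0.92,0,0,0,0,0.45,0,-1,0,0,0,0,0.45]

```text
clock: 48.5
ee_pos: [468.9, 27.3, 226.8]
tcp_rot: [0.56, -0.559, 0.432, -0.434]
ft_force: [0.8, -0.4, -0.2]
opening: 0.447
```

Request:
jog_arm:
  increments: [0,-0.1,-0.1,0,0,0,0.45,0,-0.2,-0.2,0,0,0,0.45,0,-0.3,-0.35,0,0,0,0.45,0,-0.3,-0.5,0,0,0,0.45,0,-0.3,-0.6,0,0,0,0.45,0,-0.3,-0.7,0,0,0,0.45,0,-0.3,-0.7,0,0,0,0.45,0,-0.3,-0.7,0,0,0,0.45]

```text
clock: 49.17
ee_pos: [399.9, 9.7, 254.3]
tcp_rot: [0.559, -0.559, 0.433, -0.433]
ft_force: [0.2, -0.2, 0.3]
opening: 0.449
```

```bash
python3 st.py;python3 - <<'E'
from h import *
for n in("top","side"):
    T,d=optics.snapshot(n);np.save(f"pics/{n}6.npy",d)
    cv2.imwrite(f"pics/{n}6.png",T[:,:,::-1])
    r=T[105:230,225:365] if n=="top" else T[130:260,290:420]
    cv2.imwrite(f"pics/{n}6c.png",cv2.resize(r,None,fx=4.6,fy=4.6,interpolation=cv2.INTER_CUBIC)[:,:,::-1])
    q=cloud(n,d).reshape(-1,3);h=np.array([551.2,49.3]);ex=np.array([np.cos(.251),np.sin(.251)]);ey=np.array([-ex[1],ex[0]])
    a=(q[:,:2]-h)@ex;b=(q[:,:2]-h)@ey
    m=(abs(b)<40)&(a>-110)&(a<20)&(q[:,2]>122)&(q[:,2]<136);print(n,m.sum(),np.median(a[m]),np.percentile(a[m],[10,90]))
E
```

```text
49.1667 [399.92   9.74 254.27] jaw 0.2533 j6 1.1403 [ 0.21 -0.16  0.32] [ 0.001 -0.025  0.013] jt6 -0.0214 jt1 -0.05 op 0.449
  return _methods._mean(a, axis=axis, dtype=dtype,
  ret = ret.dtype.type(ret / rcount)
Traceback (most recent call last):
IndexError: index -1 is out of bounds for axis 0 with size 0
```

View pics/top6.png

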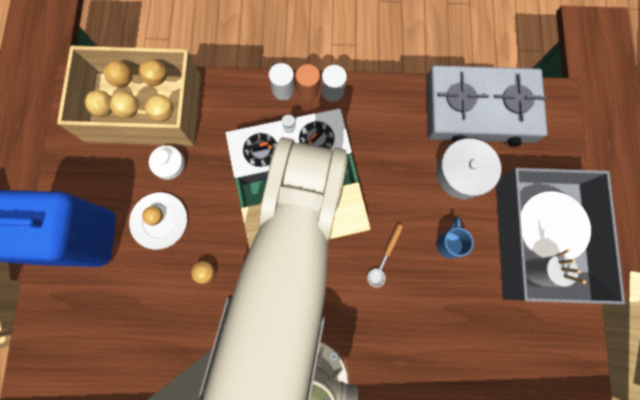

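The top view shows the lid open (dark gap at about (250,190) and (350,172)), the jar still at (289,123) and everything else in place. Next is the side view.

```bash
python3 - <<'E'
from h import *
n="side";T,d=optics.snapshot(n)
cv2.imwrite(f"pics/side6c.png",cv2.resize(T[130:260,290:420],None,fx=4.6,fy=4.6,interpolation=cv2.INTER_CUBIC)[:,:,::-1])
q=cloud(n,d).reshape(-1,3);h=np.array([551.2,49.3]);ex=np.array([np.cos(.251),np.sin(.251)]);ey=np.array([-ex[1],ex[0]])
a=(q[:,:2]-h)@ex;b=(q[:,:2]-h)@ey
m=(abs(b)<36)&(a>-110)&(a<20)&(q[:,2]>118)&(q[:,2]<136);print(m.sum(),np.median(a[m]))
q0=cloud(n,np.load("pics/side0.npy")).reshape(-1,3);a=(q0[:,:2]-h)@ex;b=(q0[:,:2]-h)@ey
m=(abs(b)<36)&(a>-110)&(a<20)&(q0[:,2]>118)&(q0[:,2]<136);print("start",m.sum(),np.median(a[m]))
E
```

```text
48 -90.64887127931254
start 47 -5.400287107428027
```

View pics/side6c.png

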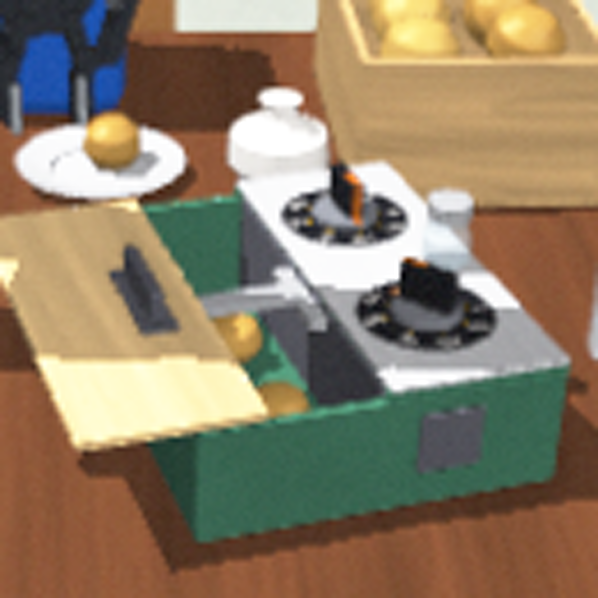

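The lid is fully open: the handle at (145,290) has shifted 85.2 mm. The jar is in place and the gripper is clear, so I'm handing in.

```bash
python3 -c "
from cell import manip
print(manip.sign_off())"
```

```text
the job is handed in; nothing more can be done
None
```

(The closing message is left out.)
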